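Change the packs in the battery dock and set the charge wheel

ROBOT

A 6-joint arm with a two-finger parallel gripper is mounted at the origin on a cart in front of the work surface, level with it; the furniture and walls round the work are solid. World frame = base frame: x ahead of the robot, y to its left, z up, the work surface at z = 0. Lengths are in m, angles in rad, forces in N, time in s.
With the tool pointing down it reaches from about 0.3 to 0.775 m from the base axis. Payload 14.6 kg.
Tool frame: the origin (TCP) lies midway between the tips of the shut fingers; the grasp point (between the pads) lies 19 mm behind it; z points along the fingers, y is the line along which they close (so a half turn about z gives the same grasp; the last joint's range is limited). The gripper opens to 94 mm and grips with 3 to 60 N. Pads are 16 mm wide; open, the fingers measure 119 mm over their backs; the gripper's body (75 mm by 177 mm) begins 78 mm behind the grasp point.
Start: joints at [-0.067, 0.3, 1.521, -0, 1.321, -0.067], TCP at [0.55, -0, 0.172] pointing down, gripper open.
Joint ranges: [-3.03, 3.03], [-0.79, 2.21], [0.23, 2.52], [-1.04, 4.18], [0, 3.07], [-2.55, 2.55]. Speed limits (rad/s): [2.22, 2.22, 2.57, 3.14, 3.14, 3.14].

INTERFACE

Orientations are given as [roll, pitch, yaw] about the fixed x, y, z axes, in that order (R = Rz(yaw) Ry(pitch) Rx(roll)).
In Python, from station import telemetry, optics, ctrl gives the robot as it stands.
- The arm moves only by the tool carry_out, never from a script. Its argument "plan" is a list that holds one entry, the list of rows, each a list of 7 numbers: the shift along the tool's x, y, z in mm, then the turn, a rotation vector about the tool's x, y, z in rad, then the finger opening in mm, from 0 to 94. A call has 1 to 20 rows; each row shifts and turns the commanded pose from where the row before left it, along the tool's axes as they then stand; what a row does not reach is not made up. A row lasts 1/12 s, in which the tool goes at most 41.7 mm and 7.16 degrees, less where a joint would pass 70% of its speed; a pose out of reach is approached as far as the arm can. A call with a gripper value outside its range is refused whole. The fingers move at their own pace and stop on an object; "squeeze" is the grip in N (left out, the last holds). Time passes only in rows, so rows that do not move let the fingers close. It gives the time, the measured TCP pose, the force, the opening and the grip force at its end, in the units of the state.
- telemetry.get_obs(): the state, without advancing time (a new reading comes with each control period).
- optics.camera(name): name is "scene" or "side" or "wrist"; returns a dict with "pixels" (480x640x3 uint8, red, green, blue), "intrinsics" (3x3 intrinsics, pixels), "dist_coeffs" ([k1, k2, p1, p2, k3] as OpenCV has them; the pictures are not rectified), "origin" and "rotation" of the camera in the world. Camera axes: x right, y down, z forward; pixel columns grow to the right and rows downward; lengths in m; the calibration is good to about 2 mm. A picture is of the moment at which its call begins. There is no depth.
- ctrl.hand_in(): hands the job in; it is judged then, once.
The state is a dict: "time_s": time; "qpos": joint angles; "joint_vel": joint speeds; "tau": joint torques, N m; "ee_pos": TCP position; "eef_rot": TCP orientation; "force": force on the tool from outside, world axes, zero at the start; "moment": the same for the moment, N m; "grip_width": finger opening in m; "grip_force": force on a finger pad.
Only numpy, scipy, OpenCV 4.12 (cv2) and the standard library are available. Lean on these libraries where they do the work, as an engineer would, in place of code of your own. Each camera call takes 0.05 s, during which the arm holds its last target. There are 200 camera calls.

TASK

Lift the grey dust cover off the battery charging dock by its orange rib and lay it, right way up and lengthwise, in the middle of the black mat. Then pull every charged pack (green stripe) out of the dock and stand it upright on the green mat, and slide every empty pack (orange stripe) from the bench nose first under the dock's hood, each into its own bay, until it clicks home past the sprung side ball. When all that is done, roll the thumbwheel on the dock until its white line is at the top, level with the white marks by the slot; leave mug, tape roll and screwdriver where they are.

Things in the scene. Friction and masses are not known exactly. Their poses are not given: they have to be found in the camera images.
- dock: fixed battery charging dock; black deck 170 x 260 mm (own x -80 to 90, y -130 to 130), top 10 mm above the bench. Origin on the bench under point bay2; +x from the open side (robot's) to the grey hood, z up. Hood x = 33 to 90 mm, 240 mm wide, top 52 mm up; its overhang, x = 33 to 56, has its underside 42 mm up. Three bays at y = 80, 0, -80, each between two yellow rails, tops 28 mm up
- bay1 (a point): home point of the bay at dock y = +80 mm (left), on the deck: a pack is home with its origin here, its x along dock +x; the nose stops 0.5 mm further. Rails: 38.5 mm apart from 5 mm short of this point to the hood, flaring to 54 mm at 38 mm short. A pack can be set down from above 30 mm or more short of home (clear of hood and ball), then slid along dock +x. Any pack fits any bay
- bay2 (a point): home point of the middle bay (as bay1)
- bay3 (a point): home point of the bay at dock y = -80 mm (as bay1)
- ball1 (a joint): sprung side ball (steel, 14 mm) of bay1 in its +y rail, 8 mm ahead of the bay point, 11 mm above the deck. 0 = fully out, 5 mm out of the rail; the value (m, to 0.0065) grows as a pack pushes it back. Spring 3.6 N at 0, 6 N at 4 mm; some 5 to 20 N along the bay push a pack past it. With a pack clicked home it lies in the pack's groove and reads under 0.002
- ball2 (a joint): the same for bay2
- ball3 (a joint): the same for bay3
- wheel (a joint): black ribbed thumbwheel, 44 mm diameter, 10 mm wide, axis along dock y, standing 8 mm out of a slot in the hood's top. Angle of its white line, rad: 0 = at the top, level with the white marks; negative (as at the start) = leaning to the robot. Rub its top along dock +x to raise it, 22 mm per rad; range -0.95 to 0.95. Stays where left (0.012 N m); a fingertip pressed on with 3 to 8 N turns it
- wheel_top (a point): highest point of the wheel (fixed in the dock, at x = 72, y = -98, z = 60 mm of it). Behind the dock, about 0.70 m ahead of the robot, a shelf post stands up from the bench: keep the wrist clear of it
- cover: loose grey dust cover, open below and at the back, 93 (x) x 254 (y) mm, 0.22 kg. Origin: centre of the underside of its 56 mm skirts; plate top 59 mm, top of the orange grip rib 86 mm above it; rib 60 mm along x, 18 mm wide (y), at the middle. At the start it stands on the dock's deck over the bays and the charged packs, origin 10 mm above the bench, its y along dock y; it lifts straight up
- mat: fixed black rubber mat on the left of the bench, 270 mm (its own x) x 120 mm, 2 mm thick; origin at the centre of its underside. The cover's long side (cover y) goes along the mat's x, either way round
- pack1: empty slide-in battery pack, black, orange stripe on top, 0.24 kg; 110 mm long (x), 36 wide, 50 high. Origin on the underside at mid length; +x to the nose. Body x = -55 to 30; grey nose x = 30 to 55, 22 mm wide, 28 high. Grip the flat sides, 24 to 50 mm up; below them the +y side has a sloped shoulder and, at x = 8 mm, the click groove. Two or three packs are present
- pack2: empty slide-in battery pack, black, orange stripe on top, 0.24 kg; 110 mm long (x), 36 wide, 50 high. Origin on the underside at mid length; +x to the nose. Body x = -55 to 30; grey nose x = 30 to 55, 22 mm wide, 28 high. Grip the flat sides, 24 to 50 mm up; below them the +y side has a sloped shoulder and, at x = 8 mm, the click groove. Two or three packs are present
- pack3: empty slide-in battery pack, black, orange stripe on top, 0.24 kg; 110 mm long (x), 36 wide, 50 high. Origin on the underside at mid length; +x to the nose. Body x = -55 to 30; grey nose x = 30 to 55, 22 mm wide, 28 high. Grip the flat sides, 24 to 50 mm up; below them the +y side has a sloped shoulder and, at x = 8 mm, the click groove. Two or three packs are present
- full1: charged pack, the same in shape, size and axes as pack1 but with a green stripe; starts clicked home in one of the bays, under the cover. Pulling it out past the ball takes some 5 to 20 N along dock -x; once 30 mm or more back it is clear of hood and ball and can be lifted. One or two are present
- full2: charged pack, the same in shape, size and axes as pack1 but with a green stripe; starts clicked home in one of the bays, under the cover. Pulling it out past the ball takes some 5 to 20 N along dock -x; once 30 mm or more back it is clear of hood and ball and can be lifted. One or two are present
- green_mat: fixed green mat at the front right of the bench, 120 mm (its own x) x 160 mm (y), 2 mm thick, for the charged packs (origins over the mat, any direction); origin at the centre of its underside
- mug: white mug, a bystander, 81 mm wide, 97 mm high; origin under its middle
- tape_roll: brown tape roll lying flat, a bystander, 114 mm across, 48 mm high; origin under its middle
- screwdriver: red screwdriver, a bystander, 201 mm long; origin under its middle

How it is judged:
By the outcome, as a careful person would: the job done as asked, in the order asked, and still so for the second after the job is handed in, with the robot touching nothing.
Of pack1, pack2, pack3 only 2 to 3 are there at a start; the rules pass over those that are not, and their reading is None.
Of full1, full2 only 1 to 2 are there at a start; the rules pass over those that are not, and their reading is None.
At some moment in a run one of pack1, pack2, pack3 may be knocked a few centimetres aside while the robot is not near it.
Once in a run the grip may slacken for a moment while it holds something.
It also fails if it takes over 210 s, if anything falls off the work surface, if the arm or the gripper's body presses on something with over 40 N, if the wrist force passes 120 N, or if a joint passes its speed limit or range.

## Working session

There is one attempt and no reset: what is moved stays moved. The work goes in short steps, Python scripts to look and compute and a tool call to move; the robot and the scene stay as the last step left them, time stands still between calls to the robot, and variables do not carry over. Pictures are saved under pics/ and viewed, at most 14 in all, crops included, and the job is handed in when it is done.

Besides the shell and the picture viewer there is one more tool, called by a JSON object that holds its "api" and its "payload". carry_out: Moves the arm, as the interface text tells. Its arguments: {"type":"object","properties":{"plan":{"type":"array","items":{"type":"array","items":{"type":"array","items":{"type":"number"}}}},"squeeze":{"type":"number"}},"required":["plan"]}

```bash
mkdir -p pics
cat > h.py <<'E'
import numpy as np,cv2
from station import telemetry,optics
def snap(n,fn=None):
    c=optics.camera(n); 
    if fn: cv2.imwrite('pics/'+fn,c['pixels'][:,:,::-1])
    return c
def ray(c,uv):
    p=cv2.undistortPoints(np.array(uv,float).reshape(-1,1,2),np.array(c['intrinsics']),np.array(c['dist_coeffs'])).reshape(-1,2)
    d=np.c_[p,np.ones(len(p))]@np.array(c['rotation']).T
    return np.array(c['origin']),d
def onz(c,uv,z):
    o,d=ray(c,uv); return o+d*((z-o[2])/d[:,2])[:,None]
def proj(c,P):
    R=np.array(c['rotation']);q=(np.array(P,float).reshape(-1,3)-c['origin'])@R
    return cv2.projectPoints(q,np.zeros(3),np.zeros(3),np.array(c['intrinsics']),np.array(c['dist_coeffs']))[0].reshape(-1,2)
def st():
    o=telemetry.get_obs()
    print({k:np.round(o[k],4).tolist() for k in('time_s','qpos','ee_pos','eef_rot','force','grip_width','grip_force')})
E
python3 - <<'E'
from h import *
import pickle
D={}
for n in('scene','side','wrist'):
    D[n]=snap(n,n+'0.png'); print(n,np.round(D[n]['origin'],3),np.round(D[n]['rotation'],3).tolist(),np.round(D[n]['intrinsics'],1).tolist())
pickle.dump(D,open('d0.pkl','wb'))
st()
E
```

```text
scene [-0.352 -0.94   0.813] [-2.105, 0.006, -0.76] [[561.5, 0.0, 312.0], [0.0, 561.5, 235.0], [0.0, 0.0, 1.0]]
side [0.267 1.339 1.002] [-2.177, -0.014, -2.938] [[570.2, 0.0, 324.6], [0.0, 570.2, 240.1], [0.0, 0.0, 1.0]]
wrist [0.549 0.073 0.383] [2.885, 0.0, -0.001] [[392.4, 0.0, 323.2], [0.0, 392.4, 238.2], [0.0, 0.0, 1.0]]
{'time_s': 0.15, 'qpos': [-0.0666, 0.3003, 1.5215, -0.0, 1.3207, -0.0666], 'ee_pos': [0.5498, 0.0, 0.1719], 'eef_rot': [-3.1407, -0.0, 1.5708], 'force': [0.0985, -0.7516, -0.6787], 'grip_width': 0.0941, 'grip_force': 0.0}
```

View pics/scene0.png

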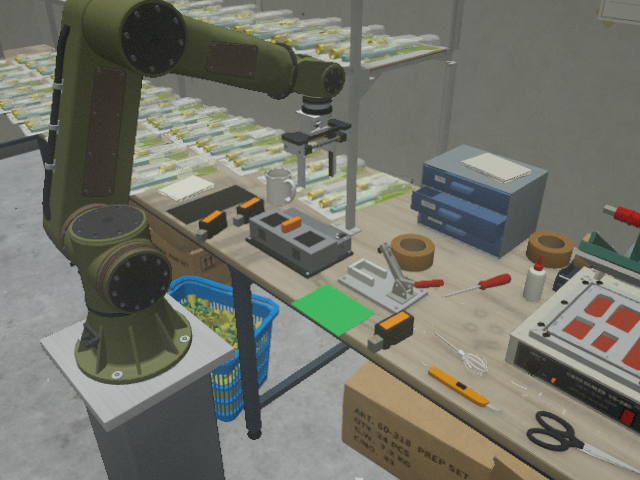

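View pics/side0.png

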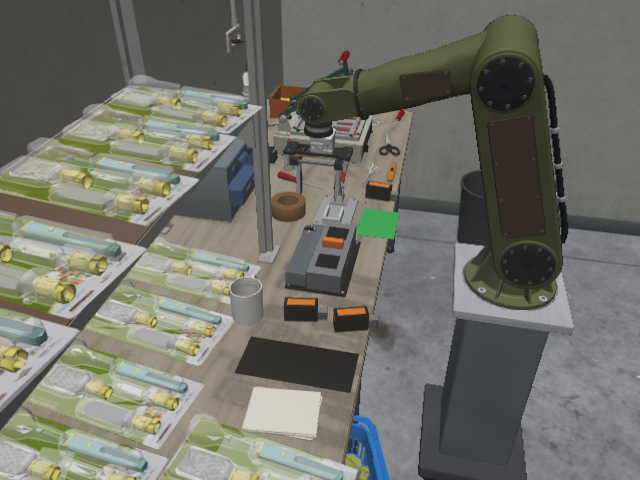

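View pics/wrist0.png

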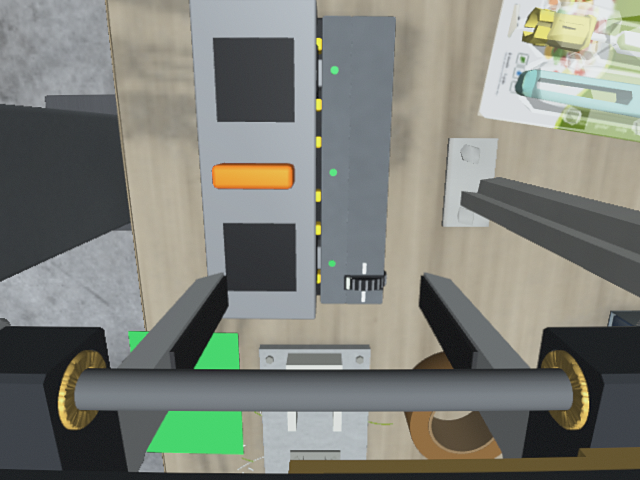

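```bash
python3 - <<'E'
s=open('h.py').read()
s=s.replace("    c=optics.camera(n); \n","    c=dict(optics.camera(n)); c['rotation']=Rotation.from_euler('xyz',c['rotation']).as_matrix() if np.ndim(c['rotation'])==1 else np.array(c['rotation'])\n").replace("import numpy as np,cv2","import numpy as np,cv2\nfrom scipy.spatial.transform import Rotation")
open('h.py','w').write(s)
E
cat >> h.py <<'E'
def masks(c,kind):
    h=cv2.cvtColor(c['pixels'],cv2.COLOR_RGB2HSV)
    lo,hi={'orange':((6,170,120),(20,255,255)),'green':((55,130,90),(80,255,255)),'black':((0,0,0),(180,255,55))}[kind]
    return cv2.inRange(h,lo,hi)
def blobs(c,kind,z,amin=60):
    m=masks(c,kind); out=[]
    for k in cv2.findContours(m,cv2.RETR_EXTERNAL,cv2.CHAIN_APPROX_NONE)[0]:
        a=cv2.contourArea(k)
        if a<amin: continue
        uv=k.reshape(-1,2).mean(0)
        P=onz(c,k.reshape(-1,2),z)[:,:2]
        (cx,cy),(w,hh),an=cv2.minAreaRect(P.astype(np.float32)*1000)
        if w<hh: w,hh,an=hh,w,an+90
        out.append((uv.round(),a,round(cx,1),round(cy,1),round(w,1),round(hh,1),round((an+90)%180-90,1)))
    return out
E
python3 - <<'E'
from h import *
import pickle
D=pickle.load(open('d0.pkl','rb'))
for c in D.values(): c['rotation']=Rotation.from_euler('xyz',c['rotation']).as_matrix()
pickle.dump(D,open('d0.pkl','wb'))
for n in D:
    print(n)
    for k,z in(('orange',.05),('green',.002)):
        for b in blobs(D[n],k,z): print(k,*b)
print('rib');[print(*b) for b in blobs(D['wrist'],'orange',.096)]
print('rib scene');[print(*b) for b in blobs(D['scene'],'orange',.096) if abs(b[0][0]-291)<15]
print('rib side');[print(*b) for b in blobs(D['side'],'orange',.096) if abs(b[0][0]-333)<15]
print('hood',onz(D['wrist'],[(325,15),(396,17),(383,304),(320,303)],.052).round(4))
print('marks',onz(D['wrist'],[(364,266),(363,297)],.052).round(4))
print('plate',onz(D['wrist'],[(315,317),(208,319)],.069).round(4))
print('leds',onz(D['wrist'],[(334,70),(333,173),(332,264)],.052).round(4))
print('mat side',onz(D['side'],[(251,339),(358,352),(355,390),(236,374)],.002).round(4))
for b in blobs(D['side'],'black',.002,1500): print('blk',*b)
E
```

```text
scene
orange [458. 387.] 505.5 349.2 -581.8 121.9 24.2 89.8
orange [394. 320.] 190.0 415.8 -380.0 69.0 22.5 -6.0
orange [289. 223.] 69.0 532.3 91.7 85.5 32.4 14.1
orange [212. 216.] 75.0 402.8 273.9 71.1 22.3 16.9
orange [250. 202.] 63.5 532.1 265.4 69.6 23.0 9.7
green [332. 309.] 2034.0 393.2 -216.9 157.5 117.6 89.0
side
orange [351. 311.] 138.0 404.3 279.0 68.8 22.4 18.6
orange [301. 302.] 133.5 535.1 271.2 68.4 19.2 12.6
orange [333. 242.] 157.5 507.0 -5.2 60.5 48.3 0.6
green [378. 223.] 901.0 395.7 -213.6 159.5 118.4 88.7
wrist
orange [252. 176.] 1815.0 489.3 40.1 67.7 20.2 -0.1
green [199. 433.] 3464.5 397.2 -260.9 116.0 59.0 0.3
green [220. 353.] 1208.0 431.6 -153.7 49.6 44.6 -1.8
green [136. 337.] 189.0 343.8 -137.1 30.7 15.7 46.6
rib
[252. 176.] 1815.0 497.6 44.7 58.4 17.4 -0.1
rib scene
[289. 223.] 69.0 479.0 29.5 80.4 30.4 14.1
rib side
[333. 242.] 157.5 495.4 59.8 57.6 46.0 0.6
hood [[ 0.5508  0.163   0.052 ]
 [ 0.6052  0.1617  0.052 ]
 [ 0.604  -0.0758  0.052 ]
 [ 0.5464 -0.0748  0.052 ]]
marks [[ 0.5856 -0.0392  0.052 ]
 [ 0.5855 -0.0689  0.052 ]]
plate [[ 0.5421 -0.0804  0.069 ]
 [ 0.4481 -0.0825  0.069 ]]
leds [[ 0.5579  0.1234  0.052 ]
 [ 0.5576  0.0428  0.052 ]
 [ 0.5571 -0.0373  0.052 ]]
mat side [[0.634  0.3793 0.002 ]
 [0.3706 0.366  0.002 ]
 [0.3594 0.4818 0.002 ]
 [0.6331 0.4938 0.002 ]]
blk [298. 364.] 4164.0 503.7 430.9 267.0 117.7 -0.2
blk [481. 172.] 18766.5 249.8 -1045.4 2216.6 905.3 86.8
```

Run:
```python
import cv2
a=cv2.imread('pics/side0.png')[280:400,220:390]; b=cv2.imread('pics/scene0.png')[280:370,340:440]; c=cv2.imread('pics/scene0.png')[180:250,160:280]
r=lambda i,w,h:cv2.resize(i,(w,h),interpolation=2)
import numpy as np
o=np.zeros((600,800,3),np.uint8); o[:350,:496]=r(a,496,350); o[:270,500:800]=r(b,300,270); o[360:600,:411]=r(c,411,240)
cv2.imwrite('pics/c1.png',o)
```

```text
(no output)
```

View pics/c1.png

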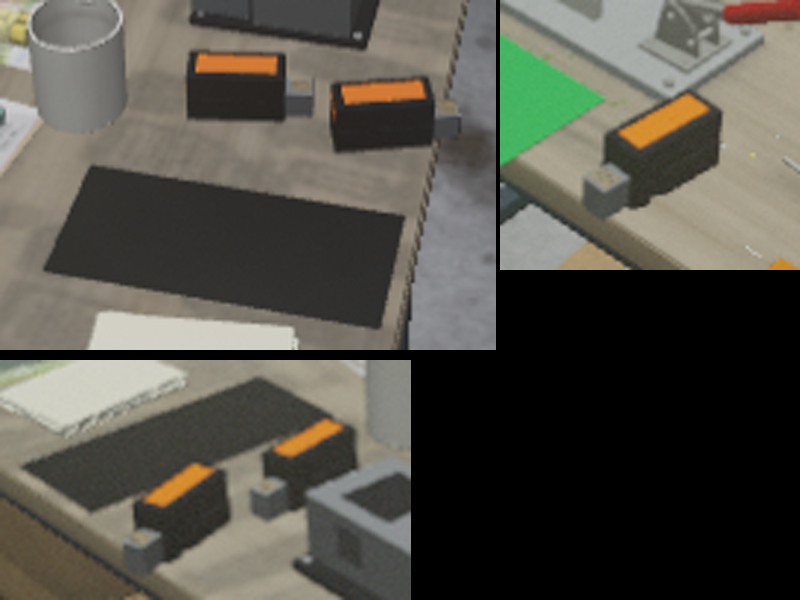

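{"api": "carry_out", "payload": {"plan": [[[0,0,0,0,0,0.1208,94],[0,0,0,0,0,0.1208,94],[0,0,0,0,0,0.1208,94],[0,0,0,0,0,0.1208,94],[0,0,0,0,0,0.1208,94],[0,0,0,0,0,0.1208,94],[0,0,0,0,0,0.1208,94],[0,0,0,0,0,0.1208,80],[0,0,0,0,0,0.1208,60],[0,0,0,0,0,0.1208,50],[0,0,0,0,0,0.1208,50],[0,0,0,0,0,0.1208,50],[0,0,0,0,0,0.1208,50],[-26,-22,0,0,0,0,50],[-26,-22,0,0,0,0,50],[0,0,20,0,0,0,50],[0,0,20,0,0,0,50],[0,0,0,0,0,0,50]]], "squeeze": 40}}

```text
time_s: 1.65
ee_pos: [0.4961, 0.0442, 0.1294]
eef_rot: [3.141, 0.005, 0.001]
force: [-0.3, -0.3, -0.4]
grip_width: 0.05
grip_force: 0.0
```

Run:
```python
from h import *
st()
c=snap('wrist','w1.png')
for b in blobs(c,'orange',.096): print(*b)
import pickle
D=pickle.load(open('d0.pkl','rb'))
m=masks(D['side'],'black'); k=max([k for k in cv2.findContours(m[320:400,225:370].copy(),0,1,offset=(225,320))[0]],key=cv2.contourArea)
q=cv2.approxPolyDP(k,6,True).reshape(-1,2); print(q.tolist(),onz(D['side'],q,.002).round(4).tolist())
```

```text
{'time_s': 1.65, 'qpos': [0.0154, 0.2292, 1.7147, -0.0, 1.2025, 1.5852], 'ee_pos': [0.4961, 0.0442, 0.1294], 'eef_rot': [3.1415, 0.0048, 0.001], 'force': [-0.278, -0.347, -0.3878], 'grip_width': 0.05, 'grip_force': 0.0}
[ 37. 334.] 1644.5 433.7 243.8 52.5 19.2 18.4
[323. 245.] 2155.5 499.8 43.8 60.0 16.3 -0.4
[ 21. 185.] 2424.5 540.0 235.8 59.0 19.0 10.0
[[235, 372], [349, 391], [357, 354], [251, 337]] [[0.6373, 0.4885, 0.002], [0.372, 0.4874, 0.002], [0.372, 0.373, 0.002], [0.6362, 0.3728, 0.002]]
```

{"api": "carry_out", "payload": {"plan": [[[3,0,20,0,0,0,50],[0,0,20,0,0,0,50],[0,0,14,0,0,0,50],[0,0,0,0,0,0,50],[0,0,0,0,0,0,5],[0,0,0,0,0,0,5],[0,0,0,0,0,0,5],[0,0,0,0,0,0,5],[0,0,0,0,0,0,5],[0,0,0,0,0,0,5],[0,0,-10,0,0,0,5],[0,0,-15,0,0,0,5],[0,0,-15,0,0,0,5],[0,0,-15,0,0,0,5],[0,0,-15,0,0,0,5],[0,0,-15,0,0,0,5]]], "squeeze": 50}}

```text
time_s: 3.03
ee_pos: [0.501, 0.044, 0.165]
eef_rot: [-3.142, -0.001, 0.0]
force: [-0.5, -0.3, 0.5]
grip_width: 0.0052
grip_force: 0.0
```

Run:
```python
from h import *
st()
c=snap('wrist','w2.png')
for b in blobs(c,'orange',.096): print(*b)
```

```text
{'time_s': 3.0333, 'qpos': [0.0148, 0.2009, 1.6623, 0.0, 1.2779, 1.5851], 'ee_pos': [0.501, 0.044, 0.165], 'eef_rot': [-3.1415, -0.0006, 0.0005], 'force': [-0.5311, -0.2961, 0.5293], 'grip_width': 0.0052, 'grip_force': 0.0}
[ 67. 326.] 1569.0 428.1 246.9 60.3 19.7 18.3
[323. 239.] 1617.0 499.3 43.8 59.7 16.4 -0.4
[ 52. 185.] 2060.0 539.9 239.8 60.3 19.3 10.1
```

View pics/w2.png

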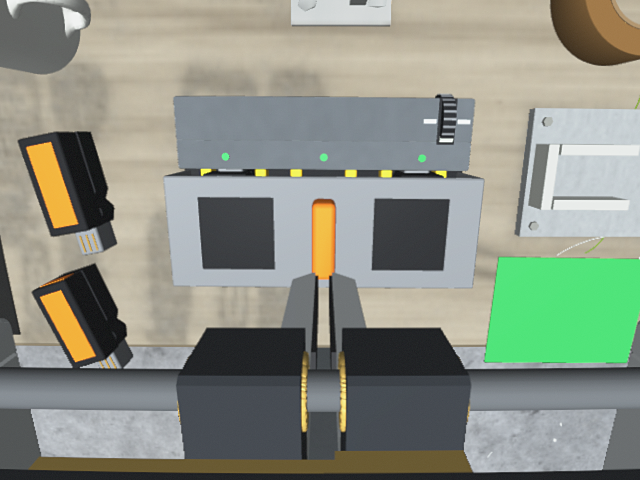

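{"api": "carry_out", "payload": {"plan": [[[0,0,0,0,0,0,45],[0,0,0,0,0,0,45],[0,0,0,0,0,0,45],[0,0,0,0,0,0,45],[0,0,15,0,0,0,45],[0,0,15,0,0,0,45],[0,0,15,0,0,0,45],[0,0,15,0,0,0,45],[0,0,15,0,0,0,45],[0,0,14,0,0,0,45],[0,0,0,0,0,0,45],[0,0,0,0,0,0,5],[0,0,0,0,0,0,5],[0,0,0,0,0,0,5],[0,0,0,0,0,0,5],[0,0,0,0,0,0,5],[0,0,0,0,0,0,5]]], "squeeze": 50}}

```text
time_s: 4.5
ee_pos: [0.5011, 0.044, 0.0747]
eef_rot: [-3.142, -0.001, 0.0]
force: [0.3, -0.4, 0.7]
grip_width: 0.0083
grip_force: 0.0
```

Run:
```python
from h import *
st()
c=snap('wrist','w3.png'); print(c['origin'],c['rotation'].round(3).tolist())
o=telemetry.get_obs()
print(proj(c,[o['ee_pos'],[.4995,.0438,.096],[.4995,.0438,.069]]).round())
s=snap('side'); t=snap('scene')
print(proj(s,[o['ee_pos'],[.4995,.0438,.096]]).round(),proj(t,[o['ee_pos'],[.4995,.0438,.096]]).round())
a=cv2.resize(s['pixels'][190:300,270:390],(390,358),interpolation=2);b=cv2.resize(t['pixels'][180:280,230:360],(400,308),interpolation=2)
w=c['pixels'][100:340,120:520]
O=np.zeros((600,800,3),np.uint8);O[:358,:390]=a;O[:308,400:]=b;O[360:600,:400]=w
cv2.imwrite('pics/c2.png',O[:,:,::-1])
```

```text
{'time_s': 4.5, 'qpos': [0.0147, 0.303, 1.7603, -0.0, 1.0777, 1.5851], 'ee_pos': [0.5011, 0.044, 0.0747], 'eef_rot': [-3.1416, -0.0005, 0.0004], 'force': [0.2931, -0.406, 0.696], 'grip_width': 0.0083, 'grip_force': 0.0}
[0.57392    0.04393253 0.28618539] [[-0.0, -0.968, -0.252], [-1.0, 0.0, -0.001], [0.001, 0.252, -0.968]]
[[323. 268.]
 [323. 285.]
 [323. 268.]]
[[331. 245.]
 [332. 239.]] [[291. 225.]
 [291. 218.]]
```

View pics/c2.png

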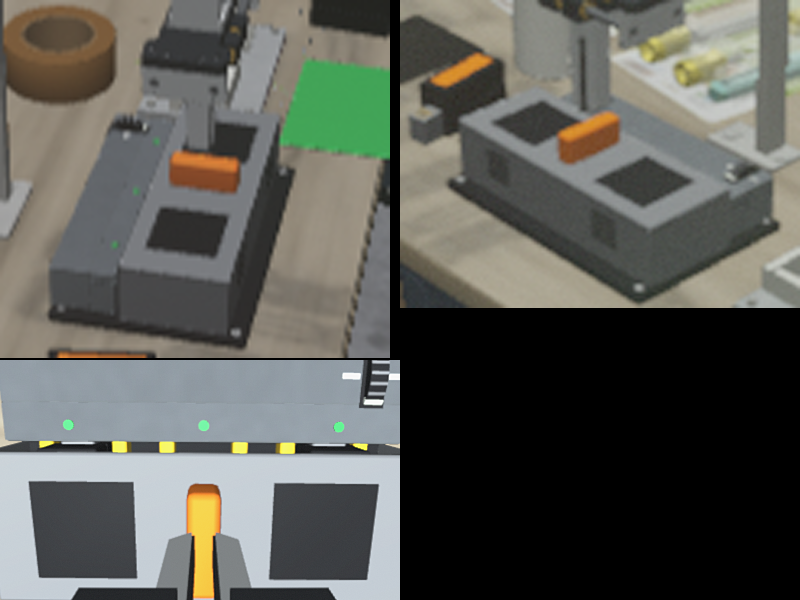

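{"api": "carry_out", "payload": {"plan": [[[0,0,0,0,0,0,45],[0,0,0,0,0,0,45],[0,0,0,0,0,0,45],[0,0,0,0,0,0,45],[0,0,0,0,0,0,45],[0,0,0,0,0,0,45],[0,0,0,0,0,0,45],[-1,0,5,0,0,0,45],[0,0,5,0,0,0,45],[0,0,5,0,0,0,45],[0,0,5,0,0,0,45],[0,0,3,0,0,0,45],[0,0,0,0,0,0,45]]]}}

```text
time_s: 5.73
ee_pos: [0.4995, 0.044, 0.0504]
eef_rot: [3.142, 0.001, 0.0]
force: [0.5, -0.0, -0.1]
grip_width: 0.0448
grip_force: 0.0
```

{"api": "carry_out", "payload": {"plan": [[[0,0,0,0,0,0,5],[0,0,0,0,0,0,5],[0,0,0,0,0,0,5],[0,0,0,0,0,0,5],[0,0,0,0,0,0,5],[0,0,0,0,0,0,5],[0,0,0,0,0,0,5],[0,0,0,0,0,0,5]]]}}

```text
time_s: 6.4
ee_pos: [0.5001, 0.044, 0.0515]
eef_rot: [-3.142, -0.0, 0.0]
force: [-0.2, -1.0, 2.5]
grip_width: 0.0174
grip_force: 50.0
```

{"api": "carry_out", "payload": {"plan": [[[0,0,-6,0,0,0,5],[0,0,-10,0,0,0,5],[0,0,-15,0,0,0,5],[0,0,-20,0,0,0,5],[0,0,-20,0,0,0,5],[0,0,-20,0,0,0,5],[0,0,-20,0,0,0,5],[0,0,-15,0,0,0,5],[0,0,0,0,0,0,5],[0,0,0,0,0,0,5]]]}}

```text
time_s: 7.23
ee_pos: [0.5001, 0.044, 0.1778]
eef_rot: [-3.142, -0.001, 0.0]
force: [1.0, -0.2, -2.7]
grip_width: 0.0178
grip_force: 5.0
```

{"api": "carry_out", "payload": {"plan": [[[0,0,0,0,0,-0.08,5],[0,0,0,0,0,-0.11,5],[0,0,0,0,0,-0.12,5],[0,0,0,0,0,-0.12,5],[0,0,0,0,0,-0.12,5],[0,0,0,0,0,-0.12,5],[0,0,0,0,0,-0.12,5],[0,0,0,0,0,-0.12,5],[0,0,0,0,0,-0.12,5],[0,0,0,0,0,-0.12,5],[0,0,0,0,0,-0.12,5],[0,0,0,0,0,-0.12,5],[0,0,0,0,0,-0.11,5],[0,0,0,0,0,-0.07,5],[0,0,0,0,0,0,5],[0,0,0,0,0,0,5]]]}}

```text
time_s: 8.57
ee_pos: [0.4995, 0.044, 0.1764]
eef_rot: [-3.14, -0.0, 1.568]
force: [-0.2, -0.2, -2.2]
grip_width: 0.0173
grip_force: 50.0
```

Run:
```python
from h import *
st()
c=snap('side','s1.png')
for b in blobs(c,'orange',.096): print(*b)
w=snap('scene'); O=np.zeros((480,800,3),np.uint8);O[:,:400]=c['pixels'][:,120:520];O[:,400:]=w['pixels'][:,100:500]
cv2.imwrite('pics/c3.png',O[:,:,::-1])
```

```text
{'time_s': 8.5667, 'qpos': [0.0147, 0.1893, 1.6489, 0.0, 1.305, 0.0176], 'ee_pos': [0.4995, 0.044, 0.1764], 'eef_rot': [-3.1399, -0.0, 1.5679], 'force': [-0.2353, -0.2462, -2.1585], 'grip_width': 0.0173, 'grip_force': 49.9983}
[351. 311.] 139.5 397.7 330.1 65.5 21.6 18.6
[301. 302.] 133.5 522.1 322.8 65.1 18.3 12.6
[332. 204.] 68.5 535.2 -141.6 95.8 18.5 -79.2
```

View pics/c3.png

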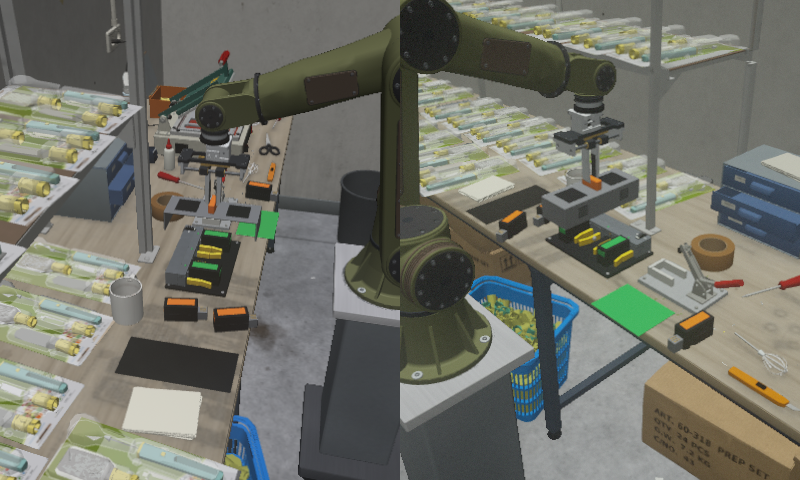

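{"api": "carry_out", "payload": {"plan": [[[15,5,0,0,0,0,5],[30,0,0,0,0,0,5],[35,0,0,0,0,0,5],[35,0,0,0,0,0,5],[35,0,0,0,0,0,5],[35,0,0,0,0,0,5],[35,0,0,0,0,0,5],[35,0,0,0,0,0,5],[35,0,0,0,0,0,5],[35,0,0,0,0,0,5],[30,0,0,0,0,0,5],[20,0,0,0,0,0,5],[11,0,0,0,0,0,5],[0,0,20,0,0,0,5],[0,0,20,0,0,0,5],[0,0,20,0,0,0,5],[0,0,20,0,0,0,5],[0,0,0,0,0,0,5],[0,0,0,0,0,0,5]]]}}

```text
time_s: 10.25
ee_pos: [0.5048, 0.4297, 0.0967]
eef_rot: [-3.14, 0.001, 1.569]
force: [0.2, -0.0, -1.9]
grip_width: 0.0173
grip_force: 50.0
```

Run:
```python
from h import *
st()
c=snap('side','s2.png')
m=masks(c,'black')
w=snap('wrist')
O=np.zeros((480,800,3),np.uint8);O[:,:320]=cv2.resize(c['pixels'][280:460,200:320+0],(320,480),interpolation=2);O[:,:480]=cv2.resize(c['pixels'][250:430,210:390],(480,480),interpolation=2);O[:240,480:]=cv2.resize(w['pixels'],(320,240))
cv2.imwrite('pics/c4.png',O[:,:,::-1])
```

```text
{'time_s': 10.25, 'qpos': [0.65, 0.6166, 1.2436, 0.0, 1.2835, 0.6515], 'ee_pos': [0.5048, 0.4297, 0.0967], 'eef_rot': [-3.14, 0.0012, 1.5693], 'force': [0.1915, -0.0326, -1.8929], 'grip_width': 0.0173, 'grip_force': 49.9986}
```

View pics/c4.png

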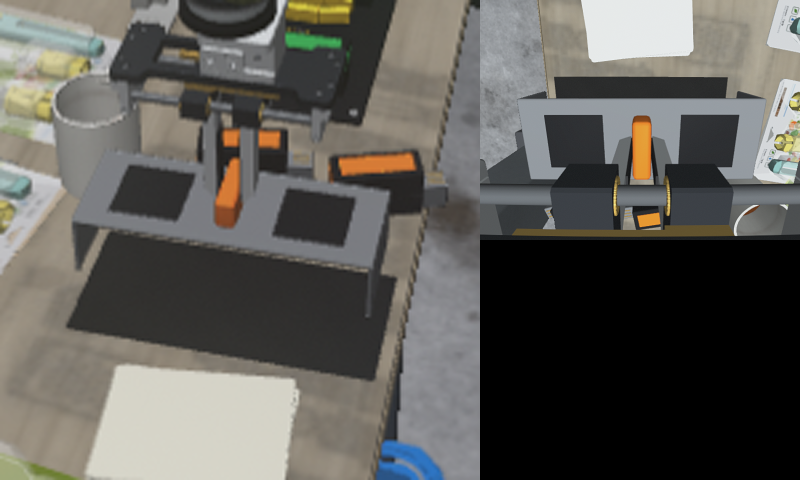

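{"api": "carry_out", "payload": {"plan": [[[0,0,15,0,0,0,5],[0,0,15,0,0,0,5],[0,0,10,0,0,0,5],[0,0,5,0,0,0,5],[0,0,3,0,0,0,5],[0,0,2,0,0,0,5],[0,0,1,0,0,0,5],[0,0,0,0,0,0,5]]]}}

```text
time_s: 11.02
ee_pos: [0.5053, 0.4301, 0.0468]
eef_rot: [3.141, -0.0, 1.57]
force: [-0.1, 0.3, -2.0]
grip_width: 0.0175
grip_force: 50.0
```

{"api": "carry_out", "payload": {"plan": [[[0,0,1,0,0,0,5],[0,0,1,0,0,0,5],[0,0,1,0,0,0,5],[0,0,0,0,0,0,5]]]}}

```text
time_s: 11.35
ee_pos: [0.5053, 0.4307, 0.0443]
eef_rot: [3.14, -0.002, 1.571]
force: [-1.8, 2.7, 5.1]
grip_width: 0.0173
grip_force: 50.0
```

{"api": "carry_out", "payload": {"plan": [[[0,0,0,0,0,0,45],[0,0,0,0,0,0,45],[0,0,0,0,0,0,45],[0,0,0,0,0,0,45],[0,0,0,0,0,0,45],[0,0,-10,0,0,0,45],[0,0,-20,0,0,0,45],[0,0,-30,0,0,0,45],[0,0,-30,0,0,0,45],[0,0,-30,0,0,0,45],[0,0,-30,0,0,0,45],[-20,0,0,0,0,0,45],[-30,0,0,0,0,0,45],[-30,0,0,0,0,0,45],[-30,0,0,0,0,0,45],[0,0,0,0,0,0,45],[0,0,0,0,0,0,45]]]}}

```text
time_s: 12.77
ee_pos: [0.5054, 0.319, 0.1946]
eef_rot: [3.14, -0.001, 1.569]
force: [-0.6, 0.2, 0.9]
grip_width: 0.0453
grip_force: 0.0
```

Run:
```python
from h import *
st()
c=snap('wrist','w5.png')
print('rib',*blobs(c,'orange',.088)[-1]); [print(*b) for b in blobs(c,'orange',.05)]
```

```text
{'time_s': 12.7667, 'qpos': [0.5018, 0.3913, 1.3472, 0.0, 1.4019, 0.504], 'ee_pos': [0.5054, 0.319, 0.1946], 'eef_rot': [3.1405, -0.0006, 1.5686], 'force': [-0.5748, 0.1776, 0.8587], 'grip_width': 0.0453, 'grip_force': 0.0}
rib [322.  86.] 1639.0 505.0 428.1 57.1 16.4 89.9
[354. 265.] 1533.5 534.0 272.4 70.1 22.4 10.0
[217. 257.] 1567.5 403.8 280.8 70.3 22.4 18.2
[260. 240.] 70.0 446.4 297.2 26.1 3.7 -71.9
[322.  86.] 1639.0 505.0 432.4 63.9 18.3 89.9
```

View pics/w5.png

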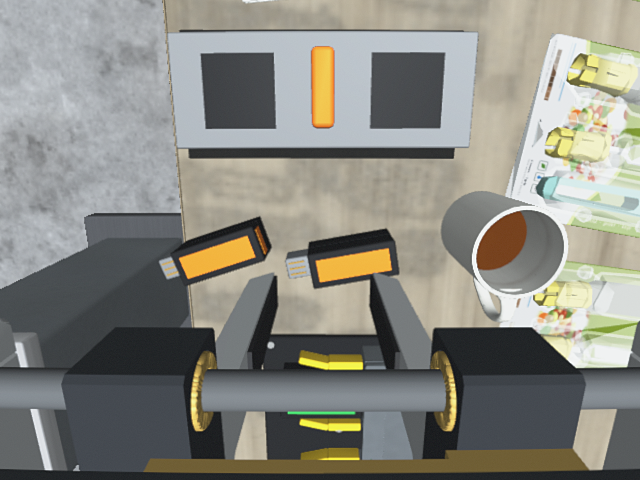

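{"api": "carry_out", "payload": {"plan": [[[-39,-5,0,0,0,0,60],[-40,-10,0,0,0,0,60],[-40,-10,0,0,0,0,60],[-40,-10,0,0,0,0,60],[-40,-10,0,0,0,0,60],[-40,-5,0,0,0,0,60],[-36,0,0,0,0,0,60],[0,0,0,0,0,0.1208,60],[0,0,0,0,0,0.1208,60],[0,0,0,0,0,0.1208,60],[0,0,0,0,0,0.1208,60],[0,0,0,0,0,0.1208,60],[0,0,0,0,0,0.1208,60],[0,0,0,0,0,0.1208,60],[0,0,0,0,0,0.1208,60],[0,0,0,0,0,0.1208,60],[0,0,0,0,0,0.1208,60],[0,0,0,0,0,0.1208,60],[0,0,0,0,0,0.1208,60],[0,0,0,0,0,0.1208,60]]]}}

```text
time_s: 14.48
ee_pos: [0.4554, 0.0459, 0.1936]
eef_rot: [-3.141, -0.0, -0.005]
force: [0.2, 0.0, -0.1]
grip_width: 0.0598
grip_force: 0.0
```

Run:
```python
from h import *
st()
c=snap('wrist','w6.png')
[print(*b) for b in blobs(c,'green',.06,100)]
[print(*b) for b in blobs(c,'orange',.05)]
h=cv2.cvtColor(c['pixels'],cv2.COLOR_RGB2HSV); m=cv2.inRange(h,(22,150,100),(34,255,255))
for k in cv2.findContours(m,0,1)[0]:
    if cv2.contourArea(k)>60:
        P=onz(c,k.reshape(-1,2),.028); print('rail',k.reshape(-1,2).mean(0).round(),P[:,:2].min(0).round(4),P[:,:2].max(0).round(4))
```

```text
{'time_s': 14.4833, 'qpos': [0.0203, 0.0744, 1.7382, 0.0001, 1.3289, 1.5958], 'ee_pos': [0.4554, 0.0459, 0.1936], 'eef_rot': [-3.1415, -0.0001, -0.0047], 'force': [0.2176, 0.027, -0.1042], 'grip_width': 0.0598, 'grip_force': 0.0}
[558. 258.] 14631.5 415.0 -173.9 136.4 101.8 89.0
[417. 166.] 2027.0 501.4 -35.8 69.8 22.7 -0.5
[233. 166.] 1961.5 502.7 124.0 68.8 22.3 -0.4
rail [ 80. 270.] [0.3587 0.2738] [0.4335 0.3162]
rail [438. 175.] [ 0.4764 -0.0691] [ 0.5077 -0.0618]
rail [439. 133.] [ 0.5096 -0.0648] [ 0.5459 -0.0543]
rail [381. 152.] [ 0.4776 -0.0169] [ 5.468e-01 -4.000e-04]
rail [352. 152.] [0.4777 0.0101] [0.547  0.0251]
rail [297. 152.] [0.478  0.0628] [0.5472 0.0784]
rail [267. 152.] [0.4781 0.0889] [0.5474 0.1048]
rail [211. 150.] [0.4785 0.1422] [0.5479 0.1575]
rail [ 67. 131.] [0.4979 0.2695] [0.5725 0.3026]
```

View pics/w6.png

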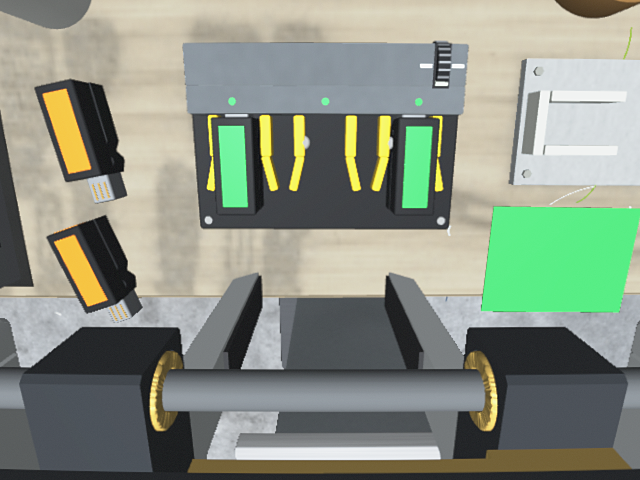

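{"api": "carry_out", "payload": {"plan": [[[17,40,0,0,0,0,60],[17,40,0,0,0,0,60],[1,1.5,30,0,0,0,60],[0,0,35,0,0,0,60],[0,0,35,0,0,0,60],[0,0,30,0,0,0,60],[0,0,20,0,0,0,60],[0,0,15,0,0,0,60],[0,0,10,0,0,0,60],[0,0,6,0,0,0,60],[0,0,0,0,0,0,60]]]}}

```text
time_s: 15.45
ee_pos: [0.4885, -0.0328, 0.0117]
eef_rot: [-3.141, 0.001, 0.002]
force: [0.1, 0.3, 0.4]
grip_width: 0.06
grip_force: 0.0
```

{"api": "carry_out", "payload": {"plan": [[[1,3,1.5,0,0,0.01,60],[0,0,0,0,0,0,60],[0,0,0,0,0,0,30],[0,0,0,0,0,0,30],[0,0,0,0,0,0,30],[0,0,0,0,0,0,30],[0,0,0,0,0,0,30],[0,0,0,0,0,0,30]]], "squeeze": 50}}

```text
time_s: 16.12
ee_pos: [0.4897, -0.0362, 0.0111]
eef_rot: [3.142, -0.0, -0.01]
force: [-1.2, 1.3, 2.6]
grip_width: 0.0355
grip_force: 50.0
```

{"api": "carry_out", "payload": {"plan": [[[-4,0,0,0,0,0,30],[-4,0,0,0,0,0,30],[-4,0,0,0,0,0,30],[-4,0,0,0,0,0,30],[-6,0,0,0,0,0,30],[-8,0,0,0,0,0,30],[-8,0,0,0,0,0,30],[-8,0,0,0,0,0,30],[0,0,0,0,0,0,30]]]}}

```text
time_s: 16.87
ee_pos: [0.4422, -0.0357, 0.0111]
eef_rot: [-3.142, 0.0, -0.01]
force: [-5.5, 0.8, 8.2]
grip_width: 0.0356
grip_force: 50.0
```

{"api": "carry_out", "payload": {"plan": [[[0,0,-10,0,0,0,30],[0,0,-20,0,0,0,30],[0,0,-20,0,0,0,30],[-15,0,-20,0,0,0,30],[-20,10,0,0,0,0,30],[-20,30,0,0,0,0,30],[-12,35,0,0,0,0,30],[0,35,0,0,0,0,30],[0,35,0,0,0,0,30],[0,35,0,0,0,0,30],[0,25,0,0,0,0,30],[0,14,0,0,0,0,30],[0,0,20,0,0,0,30],[0,0,20,0,0,0,30],[0,0,18,0,0,0,30],[0,0,10,0,0,0,30],[0,0,4,0,0,0,30],[0,0,0,0,0,0,30],[0,0,0,0,0,0,30]]]}}

```text
time_s: 18.45
ee_pos: [0.3747, -0.254, 0.0096]
eef_rot: [3.141, -0.0, -0.01]
force: [0.3, -0.6, -1.9]
grip_width: 0.0354
grip_force: 50.0
```

{"api": "carry_out", "payload": {"plan": [[[0,0,3,0,0,0,30],[0,0,2,0,0,0,30],[0,0,1,0,0,0,30],[0,0,0.5,0,0,0,30],[0,0,0,0,0,0,30]]]}}

```text
time_s: 18.87
ee_pos: [0.3745, -0.2541, 0.0031]
eef_rot: [3.141, -0.0, -0.01]
force: [-2.8, 3.6, 8.4]
grip_width: 0.0358
grip_force: 50.0
```

{"api": "carry_out", "payload": {"plan": [[[0,0,0,0,0,0,60],[0,0,0,0,0,0,60],[0,0,0,0,0,0,60],[0,0,0,0,0,0,60],[0,0,-15,0,0,0,60],[0,0,-30,0,0,0,60],[0,0,-30,0,0,0,60],[0,0,-15,0,0,0,60],[10,-35,0,0,0,0,60],[12,-39,0,0,0,0,60],[12,-39,0,0,0,0,60],[12,-39,0,0,0,0,60],[12,-39,0,0,0,0,60],[12,-39,0,0,0,0,60],[12,-39,0,0,0,0,60],[12,-39,0,0,0,0,60],[12,-35,0,0,0,0,60],[10,-32,0,0,0,0,60],[0,0,0,0,0,0,60],[0,0,0,0,0,0,60]]]}}

```text
time_s: 20.53
ee_pos: [0.494, 0.1209, 0.092]
eef_rot: [3.141, 0.001, -0.007]
force: [-0.4, -1.0, -0.4]
grip_width: 0.06
grip_force: 0.0
```

{"api": "carry_out", "payload": {"plan": [[[-3,-3,25,0,0,0,60],[0,0,25,0,0,0,60],[0,0,20,0,0,0,60],[0,0,11,0,0,0,60],[0,0,0,0,0,0,60],[0,0,0,0,0,0,30],[0,0,0,0,0,0,30],[0,0,0,0,0,0,30],[0,0,0,0,0,0,30],[0,0,0,0,0,0,30],[0,0,0,0,0,0,30],[-4,0,0,0,0,0,30],[-4,0,0,0,0,0,30],[-4,0,0,0,0,0,30],[-4,0,0,0,0,0,30],[-6,0,0,0,0,0,30],[-8,0,0,0,0,0,30],[-8,0,0,0,0,0,30],[-8,0,0,0,0,0,30],[0,0,0,0,0,0,30]]]}}

```text
time_s: 22.2
ee_pos: [0.4451, 0.1234, 0.0123]
eef_rot: [-3.141, -0.002, -0.01]
force: [-2.2, 0.9, 10.2]
grip_width: 0.0356
grip_force: 50.0
```

{"api": "carry_out", "payload": {"plan": [[[0,0,-10,0,0,0,30],[0,0,-20,0,0,0,30],[0,0,-20,0,0,0,30],[-15,0,-20,0,0,0,30],[-20,10,0,0,0,0,30],[-20,30,0,0,0,0,30],[-14,35,0,0,0,0,30],[0,37,0,0,0,0,30],[0,37,0,0,0,0,30],[0,37,0,0,0,0,30],[0,37,0,0,0,0,30],[0,37,0,0,0,0,30],[0,27,0,0,0,0,30],[0,15,0,0,0,0,30],[0,0,20,0,0,0,30],[0,0,20,0,0,0,30],[0,0,18,0,0,0,30],[0,0,10,0,0,0,30],[0,0,3,0,0,0,30],[0,0,0,0,0,0,30]]]}}

```text
time_s: 23.87
ee_pos: [0.3725, -0.1777, 0.0101]
eef_rot: [-3.141, 0.002, -0.01]
force: [-0.8, -0.9, -2.2]
grip_width: 0.0356
grip_force: 50.0
```

{"api": "carry_out", "payload": {"plan": [[[0,0,2,0,0,0,30],[0,0,2,0,0,0,30],[0,0,1,0,0,0,30],[0,0,0,0,0,0,30],[0,0,0,0,0,0,30]]]}}

```text
time_s: 24.28
ee_pos: [0.3733, -0.1781, 0.0056]
eef_rot: [3.141, -0.0, -0.01]
force: [0.3, 0.1, -2.6]
grip_width: 0.0352
grip_force: 50.0
```

{"api": "carry_out", "payload": {"plan": [[[0,0,1,0,0,0,30],[0,0,1,0,0,0,30],[0,0,0,0,0,0,30]]]}}

```text
time_s: 24.53
ee_pos: [0.3733, -0.1781, 0.0042]
eef_rot: [3.141, -0.0, -0.01]
force: [-6.6, 3.5, 16.0]
grip_width: 0.0357
grip_force: 50.0
```

{"api": "carry_out", "payload": {"plan": [[[0,0,0,0,0,0,60],[0,0,0,0,0,0,60],[0,0,0,0,0,0,60],[0,0,0,0,0,0,60],[0,0,-15,0,0,0,60],[0,0,-30,0,0,0,60],[0,0,-35,0,0,0,60],[5,25,-35,0,0,0,60],[10,30,-35,0,0,0,60],[10,35,0,0,0,0,60],[0,35,0,0,0,0,60],[0,0,0,0,0,0,60],[0,0,0,0,0,0,60]]]}}

```text
time_s: 25.62
ee_pos: [0.3952, -0.2997, 0.1473]
eef_rot: [-3.141, 0.001, -0.012]
force: [-0.5, 0.4, -0.4]
grip_width: 0.0602
grip_force: 0.0
```

```bash
cat > look.py <<'E'
from h import *
import sys
st()
c=snap('wrist',sys.argv[1])
for b in blobs(c,'orange',.05,300): print('O',*b)
for b in blobs(c,'green',.052,300): print('G',*b)
E
python3 look.py w7.png
```

```text
{'time_s': 25.6167, 'qpos': [-0.7227, 0.2033, 1.7021, 0.0001, 1.2373, 0.8602], 'ee_pos': [0.3952, -0.2997, 0.1473], 'eef_rot': [-3.1408, 0.0008, -0.0121], 'force': [-0.509, 0.3891, -0.4474], 'grip_width': 0.0602, 'grip_force': 0.0}
O [588. 221.] 2116.5 399.4 -515.7 88.5 17.5 89.4
O [420. 201.] 2324.0 416.1 -376.9 70.1 22.3 -5.9
G [174. 243.] 2173.5 384.5 -178.3 69.5 22.6 -0.2
G [267. 239.] 2176.5 386.4 -254.3 69.7 22.5 -0.4
G [227. 204.] 9174.5 405.9 -224.5 136.4 102.6 89.1
```

View pics/w7.png

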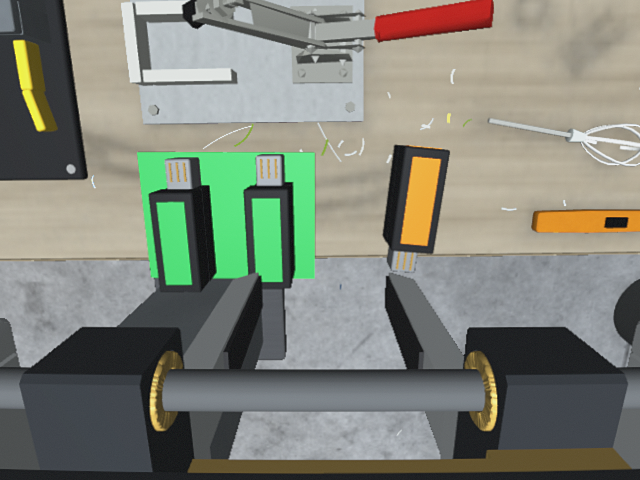

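{"api": "carry_out", "payload": {"plan": [[[0,0,0,0,0,0.091,60],[20,37,0,0,0,0,60],[21,37.5,0,0,0,0,60],[0,0,35,0,0,0,60],[0,0,35,0,0,0,60],[0,0,25,0,0,0,60],[0,0,0,0,0,0,60],[0,0,0,0,0,0,60]]]}}

```text
time_s: 26.33
ee_pos: [0.4282, -0.3743, 0.0529]
eef_rot: [-3.14, 0.001, -0.1]
force: [0.1, 0.2, 0.8]
grip_width: 0.0602
grip_force: 0.0
```

{"api": "carry_out", "payload": {"plan": [[[0,3.5,20,0,0,0,60],[0,0,20,0,0,0,60],[0,0,9,0,0,0,60],[0,0,0,0,0,0,60],[0,0,0,0,0,0,30],[0,0,0,0,0,0,30],[0,0,0,0,0,0,30],[0,0,0,0,0,0,30],[0,0,0,0,0,0,30],[0,0,0,0,0,0,30]]]}}

```text
time_s: 27.17
ee_pos: [0.4282, -0.3793, 0.005]
eef_rot: [3.141, -0.001, -0.101]
force: [-1.1, 2.2, 6.8]
grip_width: 0.0356
grip_force: 50.0
```

{"api": "carry_out", "payload": {"plan": [[[0,0,-10,0,0,0,30],[0,0,-20,0,0,0,30],[0,0,-25,0,0,0,30],[-10,0,-25,0,0,0,30],[-15,-25,-10,0,0,0,30],[-15,-35,0,0,0,0,30],[-5,-38,0,0,0,0,30],[0,-38,0,0,0,0,30],[0,-38,0,0,0,0,30],[0,-38,0,0,0,0,30],[0,-38,0,0,0,0,30],[0,-38,0,0,0,0,30],[10,-35,0,0,0,0,30],[12,-21.5,0,0,0,0,30],[9.5,0,0,0,0,0,30],[0,0,0,0,0,0,30],[0,0,0,0,0,0,30]]]}}

```text
time_s: 28.58
ee_pos: [0.4489, -0.0353, 0.094]
eef_rot: [3.141, 0.0, -0.101]
force: [-0.5, 0.6, -1.4]
grip_width: 0.0353
grip_force: 50.0
```

{"api": "carry_out", "payload": {"plan": [[[0,0,0,0,0,-0.08,30],[0,0,0,0,0,-0.12,30],[0,0,0,0,0,-0.12,30],[0,0,0,0,0,-0.12,30],[0,0,0,0,0,-0.12,30],[0,0,0,0,0,-0.12,30],[0,0,0,0,0,-0.12,30],[0,0,0,0,0,-0.12,30],[0,0,0,0,0,-0.12,30],[0,0,0,0,0,-0.12,30],[0,0,0,0,0,-0.12,30],[0,0,0,0,0,-0.12,30],[0,0,0,0,0,-0.12,30],[0,0,0,0,0,-0.12,30],[0,0,0,0,0,-0.12,30],[0,0,0,0,0,-0.12,30],[0,0,0,0,0,-0.12,30],[0,0,0,0,0,-0.12,30],[0,0,0,0,0,-0.12,30],[0,0,0,0,0,-0.12,30]]]}}

```text
time_s: 30.25
ee_pos: [0.4484, -0.036, 0.094]
eef_rot: [-3.141, -0.0, 2.263]
force: [-0.2, -0.5, -1.7]
grip_width: 0.0351
grip_force: 50.0
```

{"api": "carry_out", "payload": {"plan": [[[0,0,0,0,0,-0.12,30],[0,0,0,0,0,-0.12,30],[0,0,0,0,0,-0.12,30],[0,0,0,0,0,-0.12,30],[0,0,0,0,0,-0.12,30],[0,0,0,0,0,-0.12,30],[0,0,0,0,0,-0.1,30],[0,0,0,0,0,0,30],[0,0,0,0,0,0,30]]]}}

```text
time_s: 31.0
ee_pos: [0.4486, -0.0357, 0.094]
eef_rot: [-3.142, -0.0, 3.074]
force: [0.2, -0.4, -2.5]
grip_width: 0.0355
grip_force: 50.0
```

```bash
python3 look.py w8.png
```

```text
{'time_s': 31.0, 'qpos': [-0.1608, 0.1655, 1.8824, -0.0001, 1.0939, -1.6643], 'ee_pos': [0.4486, -0.0357, 0.094], 'eef_rot': [-3.1415, -0.0003, 3.0743], 'force': [0.2217, -0.4287, -2.5486], 'grip_width': 0.0355, 'grip_force': 49.9903}
O [324. 228.] 323.0 435.1 -34.9 38.2 4.8 86.1
G [  4. 204.] 402.5 402.9 -243.5 39.7 9.6 -15.7
G [ 96. 164.] 3673.5 384.0 -178.0 70.3 22.7 -0.2
G [ 63. 173.] 3065.5 391.0 -202.8 108.8 38.1 12.1
G [169. 166.] 6210.5 392.7 -135.3 99.6 41.6 -0.4
```

{"api": "carry_out", "payload": {"plan": [[[-1,0,15,0,0,-0.06,30],[0,0,20,0,0,0,30],[0,0,20,0,0,0,30],[0,0,12,0,0,0,30],[0,0,6,0,0,0,30],[0,0,3,0,0,0,30],[0,0,1,0,0,0,30],[0,0,0,0,0,0,30],[0,0,0,0,0,0,30]]]}}

```text
time_s: 31.8
ee_pos: [0.4506, -0.0351, 0.0177]
eef_rot: [-3.141, 0.001, 3.138]
force: [-0.8, -0.0, -2.6]
grip_width: 0.0353
grip_force: 50.0
```

{"api": "carry_out", "payload": {"plan": [[[0,0,1.5,0,0,0,30],[0,0,0,0,0,0,30],[-5,0,0,0,0,0,30],[-5,0,0,0,0,0,30],[-5,0,0,0,0,0,30],[-5,0,0,0,0,0,30],[-4,0,0,0,0,0,30],[-4,0,0,0,0,0,30],[0,0,0,0,0,0,30]]]}}

```text
time_s: 32.55
ee_pos: [0.4789, -0.0356, 0.0154]
eef_rot: [-3.141, 0.0, 3.139]
force: [1.2, -5.5, -2.5]
grip_width: 0.0355
grip_force: 50.0
```

{"api": "carry_out", "payload": {"plan": [[[-3,0,0,0,0,0,30],[-3,0,0,0,0,0,30],[-3,0,0,0,0,0,30],[-2,0,0,0,0,0,30],[0,0,0,0,0,0,30]]]}}

```text
time_s: 32.97
ee_pos: [0.4897, -0.035, 0.0154]
eef_rot: [3.141, 0.0, 3.139]
force: [1.2, -0.9, -2.0]
grip_width: 0.0353
grip_force: 50.0
```

{"api": "carry_out", "payload": {"plan": [[[-1,0,0.8,0,0,0,30],[0,0,0,0,0,0,30],[0,0,0,0,0,0,30]]]}}

```text
time_s: 33.22
ee_pos: [0.4899, -0.035, 0.0149]
eef_rot: [3.142, -0.001, 3.139]
force: [-4.2, -1.5, 5.1]
grip_width: 0.0356
grip_force: 50.0
```

{"api": "carry_out", "payload": {"plan": [[[0,0,0,0,0,0,55],[0,0,0,0,0,0,55],[0,0,0,0,0,0,55],[0,0,0,0,0,0,55],[0,0,-15,0,0,0,55],[0,0,-30,0,0,0,55],[0,0,-35,0,0,0,55],[0,0,-35,0,0,0,55],[10,20,-25,0,0,0,55],[10,35,0,0,0,0,55],[10,38,0,0,0,0,55],[10,38,0,0,0,0,55],[10,38,0,0,0,0,55],[10,38,0,0,0,0,55],[10,28,0,0,0,0,55],[0,0,0,0,0,0,55],[0,0,0,0,0,0,55]]]}}

```text
time_s: 34.63
ee_pos: [0.4203, 0.2011, 0.1546]
eef_rot: [-3.142, -0.0, -3.141]
force: [0.3, -0.6, 0.2]
grip_width: 0.055
grip_force: 0.0
```

```bash
python3 look.py w9.png; python3 -c "
from h import *
c=snap('wrist')
for b in blobs(c,'orange',.06,300): print(*b)"
```

```text
{'time_s': 34.6333, 'qpos': [0.3676, 0.1285, 1.772, -0.0, 1.2411, -1.2034], 'ee_pos': [0.4203, 0.2011, 0.1546], 'eef_rot': [-3.1416, -0.0001, -3.1414], 'force': [0.2776, -0.5519, 0.2171], 'grip_width': 0.055, 'grip_force': 0.0}
O [598. 332.] 1767.0 519.1 447.2 71.5 30.0 89.5
[599. 332.] 1777.0 513.4 439.0 67.5 29.0 89.5
```

View pics/w9.png

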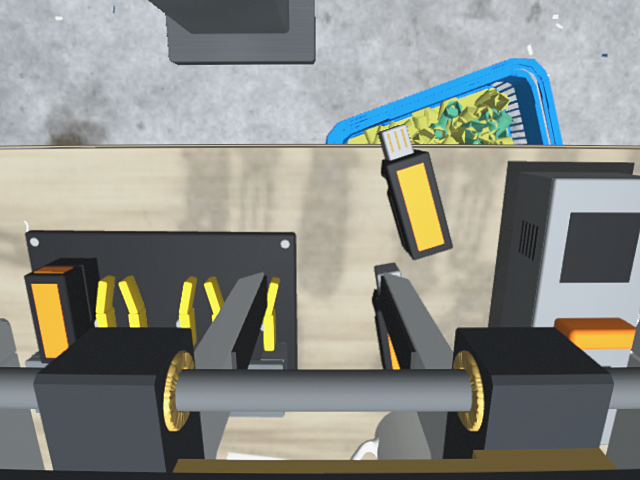

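```bash
sed -i 's/(20,255,255)/(23,255,255)/' h.py
python3 - <<'E'
from h import *
c=snap('wrist')
h=cv2.cvtColor(c['pixels'],cv2.COLOR_RGB2HSV); print(h[208,421],h[320,50],h[290,190])
for z in (.05,.06):
  for b in blobs(c,'orange',z,200): print(z,*b)
s=snap('side')
for b in blobs(s,'orange',.05,60): print('side',*b)
E
```

```text
[ 24 165 246] [ 21 191 246] [ 30 162 248]
0.05 [599. 331.] 1769.5 518.5 446.6 68.8 30.0 89.3
0.05 [ 51. 317.] 1692.5 506.5 -43.2 72.0 23.4 -0.5
0.06 [599. 331.] 1769.5 513.1 438.8 66.6 29.0 89.3
0.06 [ 51. 317.] 1692.5 501.4 -35.5 69.8 22.7 -0.5
side [296. 339.] 138.0 514.4 402.4 79.5 17.6 -88.4
side [351. 311.] 140.5 404.3 278.8 68.8 23.0 18.6
side [301. 302.] 133.5 535.1 271.2 68.4 19.2 12.6
side [335. 233.] 69.5 507.9 -52.4 64.0 23.0 0.2
```

{"api": "carry_out", "payload": {"plan": [[[0,0,0,0,0,-0.11,55],[0,0,0,0,0,-0.11,55],[0,0,0,0,0,-0.1,55],[-10,40,0,0,0,0,55],[-11,41,0,0,0,0,55],[0,0,30,0,0,0,55],[0,0,30,0,0,0,55],[0,0,20,0,0,0,55],[0,0,0,0,0,0,55],[0,0,0,0,0,0,55]]]}}

```text
time_s: 35.67
ee_pos: [0.4157, 0.282, 0.0746]
eef_rot: [-3.141, -0.001, -2.826]
force: [0.5, -0.9, 0.7]
grip_width: 0.0552
grip_force: 0.0
```

```bash
sed -i 's/(23,255,255)/(26,255,255)/' h.py; python3 look.py w10.png
```

```text
{'time_s': 35.6667, 'qpos': [0.5232, 0.3029, 1.7607, -0.0, 1.0794, -1.3637], 'ee_pos': [0.4157, 0.282, 0.0746], 'eef_rot': [-3.1413, -0.0014, -2.8255], 'force': [0.4885, -0.9295, 0.6627], 'grip_width': 0.0552, 'grip_force': 0.0}
O [256. 428.] 990.5 553.4 275.6 30.7 22.1 10.0
O [123. 294.] 403.0 482.7 164.5 46.6 10.8 -6.9
O [ 51. 281.] 1039.5 493.3 119.5 67.2 16.2 11.5
O [ 15. 273.] 1102.5 491.2 93.6 65.0 14.9 -5.3
O [325. 252.] 1258.0 408.9 282.2 57.9 21.9 18.2
```

{"api": "carry_out", "payload": {"plan": [[[0,2.3,25,0,0,0,55],[0,0,25,0,0,0,55],[0,0,15,0,0,0,55],[0,0,5,0,0,0,55],[0,0,0,0,0,0,55],[0,0,0,0,0,0,30],[0,0,0,0,0,0,30],[0,0,0,0,0,0,30],[0,0,0,0,0,0,30],[0,0,0,0,0,0,30],[0,0,0,0,0,0,30]]]}}

```text
time_s: 36.63
ee_pos: [0.4154, 0.2853, 0.0058]
eef_rot: [3.141, 0.002, -2.824]
force: [0.5, -1.9, 7.7]
grip_width: 0.0353
grip_force: 50.0
```

{"api": "carry_out", "payload": {"plan": [[[0,0,-10,0,0,0,30],[0,0,-20,0,0,0,30],[0,0,-30,0,0,0,30],[0,0,-30,0,0,0,30],[4,-34,0,0,0,0,30],[4,-38,0,0,0,0,30],[4,-38,0,0,0,0,30],[4,-34,0,0,0,0,30],[1,-20,0,0,0,0,30],[0,0,0,0,0,0.07,30],[0,0,0,0,0,0.12,30],[0,0,0,0,0,0.12,30],[0,0,0,0,0,0.12,30],[0,0,0,0,0,0.12,30],[0,0,0,0,0,0.12,30],[0,0,0,0,0,0.12,30],[0,0,0,0,0,0.12,30],[0,0,0,0,0,0.12,30],[0,0,0,0,0,0.12,30],[0,0,0,0,0,0.12,30]]]}}

```text
time_s: 38.3
ee_pos: [0.4496, 0.1239, 0.0952]
eef_rot: [-3.142, 0.0, 2.183]
force: [-0.2, 0.7, -2.9]
grip_width: 0.0355
grip_force: 50.0
```

{"api": "carry_out", "payload": {"plan": [[[0,0,0,0,0,0.12,30],[0,0,0,0,0,0.12,30],[0,0,0,0,0,0.12,30],[0,0,0,0,0,0.12,30],[0,0,0,0,0,0.12,30],[0,0,0,0,0,0.12,30],[0,0,0,0,0,0.12,30],[0,0,0,0,0,0.12,30],[0,0,0,0,0,0.12,30],[0,0,0,0,0,0.12,30],[0,0,0,0,0,0.12,30],[0,0,0,0,0,0.12,30],[0,0,0,0,0,0.12,30],[0,0,0,0,0,0.12,30],[0,0,0,0,0,0.12,30],[0,0,0,0,0,0.12,30],[0,0,0,0,0,0.12,30],[0,0,0,0,0,0.12,30],[0,0,0,0,0,0,30]]]}}

```text
time_s: 39.88
ee_pos: [0.4496, 0.1239, 0.0952]
eef_rot: [-3.142, 0.0, 0.023]
force: [0.6, 0.6, -3.0]
grip_width: 0.0356
grip_force: 50.0
```

{"api": "carry_out", "payload": {"plan": [[[1,0,15,0,0,0.031,30],[0,0,20,0,0,0,30],[0,0,20,0,0,0,30],[0,0,12,0,0,0,30],[0,0,6,0,0,0,30],[0,0,3,0,0,0,30],[0,0,2,0,0,0,30],[0,0,0,0,0,0,30],[0,0,0,0,0,0,30]]]}}

```text
time_s: 40.63
ee_pos: [0.4512, 0.124, 0.0173]
eef_rot: [-3.141, -0.001, -0.001]
force: [-0.5, 0.7, -2.7]
grip_width: 0.0353
grip_force: 50.0
```

{"api": "carry_out", "payload": {"plan": [[[0,0,1,0,0,0.005,30],[5,0,0,0,0,0,30],[5,0,0,0,0,0,30],[5,0,0,0,0,0,30],[5,0,0,0,0,0,30],[4,0,0,0,0,0,30],[4,0,0,0,0,0,30],[3,0,0,0,0,0,30],[3,0,0,0,0,0,30],[3,0,0,0,0,0,30],[2,0,0,0,0,0,30],[0,0,0,0,0,0,30],[0,0,0,0,0,0,30]]]}}

```text
time_s: 41.72
ee_pos: [0.4904, 0.1236, 0.0158]
eef_rot: [-3.142, -0.001, -0.007]
force: [0.9, -1.2, 0.9]
grip_width: 0.0351
grip_force: 50.0
```

{"api": "carry_out", "payload": {"plan": [[[1,0,1,0,0,0,30],[0,0,0,0,0,0,30],[0,0,0,0,0,0,30]]]}}

```text
time_s: 41.97
ee_pos: [0.4906, 0.1238, 0.0157]
eef_rot: [3.142, 0.0, -0.007]
force: [-9.9, -1.5, 17.9]
grip_width: 0.0358
grip_force: 50.0
```

{"api": "carry_out", "payload": {"plan": [[[0,0,0,0,0,0,55],[0,0,0,0,0,0,55],[0,0,0,0,0,0,55],[0,0,0,0,0,0,55],[0,0,-15,0,0,0,55],[0,0,-30,0,0,0,55],[0,0,-35,0,0,0,55],[0,0,-30,0,0,0,55],[0,0,-30,0,0,0,55],[0,-30,0,0,0,0,55],[0,-38,0,0,0,0,55],[0,-38,0,0,0,0,55],[0,-30,0,0,0,0,55],[0,0,0,0,0,0,55],[0,0,0,0,0,0,55]]]}}

```text
time_s: 43.22
ee_pos: [0.4913, 0.2607, 0.1541]
eef_rot: [3.141, 0.001, -0.005]
force: [-0.1, -0.3, -0.6]
grip_width: 0.0551
grip_force: 0.0
```

```bash
python3 look.py w11.png
python3 - <<'E'
from h import *
import pickle
D=pickle.load(open('d0.pkl','rb'))
print('mug base side',onz(D['side'],[(233,315),(262,316),(247,322)],0).round(3).tolist())
c=snap('wrist');[print('z06',*b) for b in blobs(c,'orange',.06,300)]
E
```

```text
{'time_s': 43.2167, 'qpos': [0.4221, 0.3293, 1.5258, 0.0, 1.2873, 1.9975], 'ee_pos': [0.4913, 0.2607, 0.1541], 'eef_rot': [3.1413, 0.0007, -0.0046], 'force': [-0.0982, -0.3418, -0.6049], 'grip_width': 0.0551, 'grip_force': 0.0}
O [100. 218.] 1971.0 500.0 445.2 73.3 22.0 89.6
O [494. 214.] 2288.5 500.5 119.5 72.1 23.2 -0.6
O [618. 195.] 848.5 515.4 17.4 62.4 14.3 -5.1
O [588. 195.] 707.5 514.5 43.6 64.3 12.6 6.6
O [532. 195.] 584.5 515.8 90.3 62.6 10.6 -4.8
O [266.   8.] 1349.0 652.5 300.0 57.3 15.3 89.5
mug base side [[0.707, 0.304, 0.0], [0.633, 0.292, 0.0], [0.663, 0.322, 0.0]]
z06 [ 99. 218.] 1942.0 501.8 439.5 70.6 21.6 -89.6
z06 [493. 214.] 2288.0 502.6 124.0 69.8 22.5 -0.6
z06 [617. 195.] 837.0 516.8 25.1 60.4 13.5 -5.2
z06 [586. 196.] 704.0 516.0 50.1 62.2 12.3 6.5
z06 [530. 195.] 579.0 517.3 95.5 60.6 10.3 -5.0
z06 [264.   9.] 1380.5 650.1 298.9 55.5 14.9 89.4
```

View pics/w11.png

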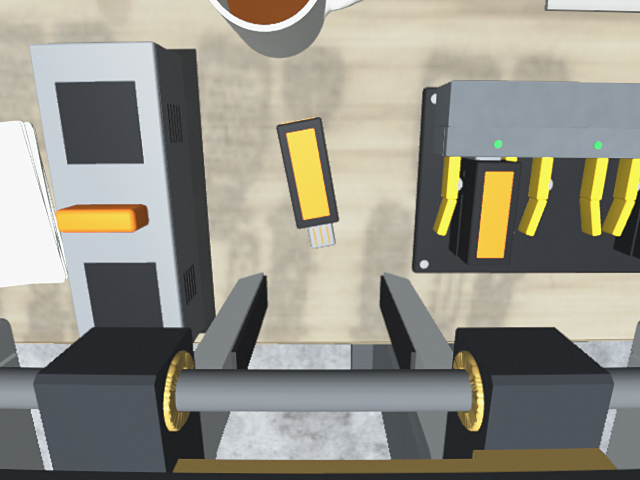

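Run:
```python
from h import *
c=snap('wrist')
h=cv2.cvtColor(c['pixels'],cv2.COLOR_RGB2HSV); m=cv2.inRange(h,(10,140,150),(30,255,255)); n=np.zeros_like(m); n[100:235,270:345]=m[100:235,270:345]
k=max(cv2.findContours(n,0,1)[0],key=cv2.contourArea)
P=onz(c,k.reshape(-1,2),.05)[:,:2]; print(cv2.minAreaRect((P*1000).astype(np.float32)))
```

```text
((533.99951171875, 272.21722412109375), (70.4245376586914, 22.630231857299805), 10.078619003295898)
```

{"api": "carry_out", "payload": {"plan": [[[0,0,0,0,0,-0.091,55],[0,0,0,0,0,-0.09,55],[28,-2,0,0,0,0,55],[28,-2,0,0,0,0,55],[0,0,30,0,0,0,55],[0,0,30,0,0,0,55],[0,0,25,0,0,0,55],[0,0,25,0,0,0,55],[0,0,15,0,0,0,55],[0,0,10,0,0,0,55],[0,0,0,0,0,0,55],[0,0,0,0,0,0,55]]]}}

```text
time_s: 44.37
ee_pos: [0.5466, 0.2728, 0.0202]
eef_rot: [-3.142, -0.0, 0.173]
force: [0.5, -0.2, 0.4]
grip_width: 0.0552
grip_force: 0.0
```

{"api": "carry_out", "payload": {"plan": [[[0,-1.5,10,0,0,0,55],[0,0,5,0,0,0,55],[0,0,0,0,0,0,55],[0,0,0,0,0,0,30],[0,0,0,0,0,0,30],[0,0,0,0,0,0,30],[0,0,0,0,0,0,30],[0,0,0,0,0,0,30],[0,0,0,0,0,0,30],[0,0,-10,0,0,0,30],[0,0,-20,0,0,0,30],[0,0,-30,0,0,0,30],[0,0,-30,0,0,0,30],[0,0,0,0,0,0,30],[0,0,0,0,0,0,30]]]}}

```text
time_s: 45.62
ee_pos: [0.5465, 0.2751, 0.0964]
eef_rot: [-3.141, -0.003, 0.174]
force: [0.3, -0.7, -4.2]
grip_width: 0.0356
grip_force: 50.0
```

{"api": "carry_out", "payload": {"plan": [[[-15,20,0,0,0,0,30],[-20,31,0,0,0,0,30],[-20,31,0,0,0,0,30],[-20,31,0,0,0,0,30],[-20,31,0,0,0,0,30],[-20,31,0,0,0,0,30],[-15,23,0,0,0,0,30],[-6,12,0,0,0,0,30],[0,0,0,0,0,-0.08,30],[0,0,0,0,0,-0.12,30],[0,0,0,0,0,-0.12,30],[0,0,0,0,0,-0.12,30],[0,0,0,0,0,-0.12,30],[0,0,0,0,0,-0.12,30],[0,0,0,0,0,-0.12,30],[0,0,0,0,0,-0.12,30],[0,0,0,0,0,-0.12,30],[0,0,0,0,0,-0.12,30],[0,0,0,0,0,-0.12,30],[0,0,0,0,0,-0.12,30]]]}}

```text
time_s: 47.28
ee_pos: [0.4474, 0.0444, 0.0934]
eef_rot: [-3.139, -0.0, 1.58]
force: [-0.2, 0.0, -2.7]
grip_width: 0.0354
grip_force: 50.0
```

{"api": "carry_out", "payload": {"plan": [[[0,0,0,0,0,-0.12,30],[0,0,0,0,0,-0.12,30],[0,0,0,0,0,-0.12,30],[0,0,0,0,0,-0.12,30],[0,0,0,0,0,-0.12,30],[0,0,0,0,0,-0.12,30],[0,0,0,0,0,-0.12,30],[0,0,0,0,0,-0.12,30],[0,0,0,0,0,-0.12,30],[0,0,0,0,0,-0.12,30],[0,0,0,0,0,-0.12,30],[0,0,0,0,0,-0.12,30],[0,0,0,0,0,-0.12,30],[0,0,0,0,0,0,30],[0,0,0,0,0,0,30]]]}}

```text
time_s: 48.53
ee_pos: [0.4477, 0.0444, 0.0938]
eef_rot: [-3.142, -0.002, 3.13]
force: [0.2, -0.1, -2.6]
grip_width: 0.0357
grip_force: 50.0
```

{"api": "carry_out", "payload": {"plan": [[[-1,0,15,0,0,0,30],[0,0,20,0,0,0,30],[0,0,20,0,0,0,30],[0,0,12,0,0,0,30],[0,0,6,0,0,0,30],[0,0,3,0,0,0,30],[0,0,1,0,0,0,30],[0,0,0,0,0,0,30],[0,0,0,0,0,0,30]]]}}

```text
time_s: 49.28
ee_pos: [0.4497, 0.0444, 0.0183]
eef_rot: [3.142, 0.001, 3.133]
force: [0.2, 0.5, -2.7]
grip_width: 0.0353
grip_force: 50.0
```

{"api": "carry_out", "payload": {"plan": [[[0,0,2,0,0,0,30],[-5,0,0,0,0,0,30],[-5,0,0,0,0,0,30],[-5,0,0,0,0,0,30],[-5,0,0,0,0,0,30],[-4,0,0,0,0,0,30],[-4,0,0,0,0,0,30],[-3,0,0,0,0,0,30],[-3,0,0,0,0,0,30],[-3,0,0,0,0,0,30],[-2,0,0,0,0,0,30],[0,0,0,0,0,0,30],[0,0,0,0,0,0,30]]]}}

```text
time_s: 50.37
ee_pos: [0.4888, 0.0441, 0.0157]
eef_rot: [3.142, 0.001, 3.134]
force: [2.6, -2.0, -3.0]
grip_width: 0.0355
grip_force: 50.0
```

{"api": "carry_out", "payload": {"plan": [[[-1,0,1,0,0,0,30],[0,0,0,0,0,0,30],[0,0,0,0,0,0,30]]]}}

```text
time_s: 50.62
ee_pos: [0.4894, 0.0442, 0.0149]
eef_rot: [3.142, 0.0, 3.134]
force: [-2.2, -0.7, 2.8]
grip_width: 0.0356
grip_force: 50.0
```

{"api": "carry_out", "payload": {"plan": [[[-0.7,0,0,0,0,0,30],[0,0,0,0,0,0,30],[0,0,0,0,0,0,30],[0,0,0,0,0,0,55],[0,0,0,0,0,0,55],[0,0,0,0,0,0,55],[0,0,0,0,0,0,55],[0,0,-15,0,0,0,55],[0,0,-30,0,0,0,55],[0,0,-35,0,0,0,55],[20,0,-35,0,0,0,55],[30,0,-30,0,0,0,40],[30,0,0,0,0,0,20],[30,0,0,0,0,0,5],[0,0,0,0,0,0,0],[0,0,0,0,0,0,0]]]}}

```text
time_s: 51.95
ee_pos: [0.3803, 0.045, 0.1597]
eef_rot: [3.141, 0.002, 3.134]
force: [0.9, -0.2, 0.2]
grip_width: 0.0254
grip_force: 0.0
```

Run:
```python
from h import *
st()
c=snap('wrist','w12.png')
for n in('wrist',):
  for b in blobs(c,'orange',.06,600): print(*b)
```

```text
{'time_s': 51.95, 'qpos': [0.022, -0.0724, 1.9664, 0.0001, 1.2459, -1.5414], 'ee_pos': [0.3803, 0.045, 0.1597], 'eef_rot': [3.1415, 0.0018, 3.1342], 'force': [0.928, -0.1737, 0.1865], 'grip_width': 0.0254, 'grip_force': 0.0}
[323. 347.] 1066.5 488.4 44.0 43.9 22.0 -0.9
```

{"api": "carry_out", "payload": {"plan": [[[0,0,0,0,0,0.1208,0],[0,0,0,0,0,0.1208,0],[0,0,0,0,0,0.1208,0],[0,0,0,0,0,0.1208,0],[0,0,0,0,0,0.1208,0],[0,0,0,0,0,0.1208,0],[0,0,0,0,0,0.1208,0],[0,0,0,0,0,0.1208,0],[0,0,0,0,0,0.1208,0],[0,0,0,0,0,0.1208,0],[0,0,0,0,0,0.1208,0],[0,0,0,0,0,0.1208,0],[0,0,0,0,0,0.1208,0],[0,0,0,0,0,0.1208,0],[0,0,0,0,0,0.1208,0],[0,0,0,0,0,0.1208,0],[0,0,0,0,0,0.1208,0],[0,0,0,0,0,0.1208,0],[0,0,0,0,0,0.1208,0],[0,0,0,0,0,0.1208,0]]]}}

```text
time_s: 53.67
ee_pos: [0.3814, 0.0449, 0.1588]
eef_rot: [-3.141, 0.001, 0.712]
force: [0.8, 0.4, -0.7]
grip_width: 0.0008
grip_force: 0.0
```

{"api": "carry_out", "payload": {"plan": [[[0,0,0,0,0,0.1208,0],[0,0,0,0,0,0.1208,0],[0,0,0,0,0,0.1208,0],[0,0,0,0,0,0.1208,0],[0,0,0,0,0,0.1208,0],[0,0,0,0,0,0.1208,0],[30,30,0,0,0,0,0],[30,35,0,0,0,0,0],[30,35,0,0,0,0,0],[0,0,0,0,0,0,0],[0,0,0,0,0,0,0]]]}}

```text
time_s: 54.58
ee_pos: [0.4645, -0.0496, 0.1578]
eef_rot: [-3.141, 0.002, -0.009]
force: [-0.5, 0.4, 0.2]
grip_width: 0.0005
grip_force: 0.0
```

Run:
```python
from h import *
import pickle
st()
c=snap('wrist','w13.png')
for b in blobs(c,'orange',.06,1200): print(*b)
D=pickle.load(open('d0.pkl','rb'))
print('post base',onz(D['wrist'],[(445,138),(497,138),(443,226),(491,228)],.0).round(3).tolist(), onz(D['wrist'],[(462,203),(480,180)],.01).round(3).tolist())
p=proj(c,[.5857,-.0546,.06])[0].round().astype(int); print(p)
a=c['pixels'][max(0,p[1]-50):p[1]+50,p[0]-66:p[0]+67]
cv2.imwrite('pics/c5.png',cv2.resize(a,None,fx=6,fy=6,interpolation=2)[:,:,::-1])
```

```text
{'time_s': 54.5833, 'qpos': [-0.1849, 0.1296, 1.7628, 0.0001, 1.2514, 1.3952], 'ee_pos': [0.4645, -0.0496, 0.1578], 'eef_rot': [-3.1411, 0.0023, -0.0093], 'force': [-0.527, 0.4133, 0.2227], 'grip_width': 0.0005, 'grip_force': 0.0}
[106. 187.] 2326.0 499.3 122.5 70.0 22.4 -0.5
[202. 173.] 1660.5 501.5 43.9 69.4 22.1 -0.4
post base [[0.665, 0.071, 0.0], [0.715, 0.071, 0.0], [0.67, -0.015, 0.0], [0.718, -0.017, 0.0]] [[0.683, 0.01, 0.01], [0.698, 0.033, 0.01]]
[328  68]
```

View pics/c5.png

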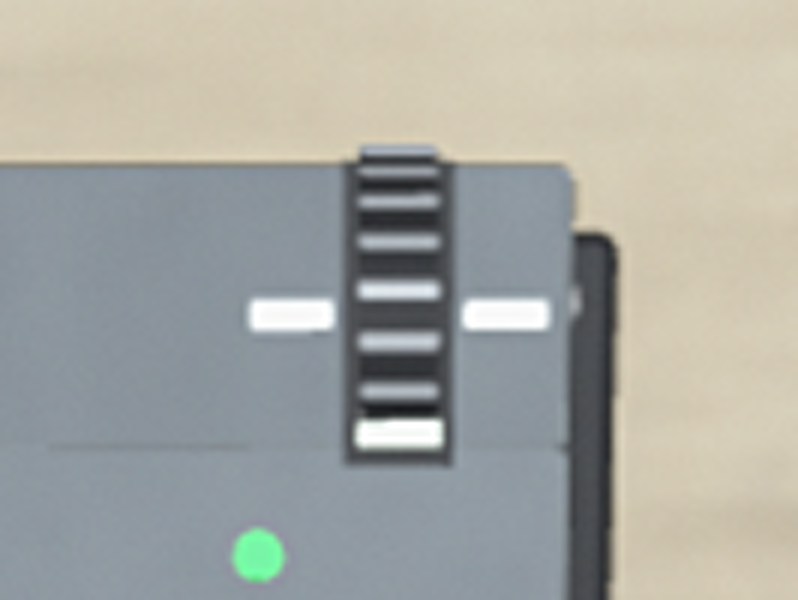

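```bash
cat > wheel.py <<'E'
from h import *
import sys
def comp(c,y0=None):
    # marks and line: white bright pixels near wheel
    p=proj(c,[.5857,-.0546,.058])[0].round().astype(int)
    x0,y0=p[0]-66,max(0,p[1]-50)
    g=c['pixels'][y0:p[1]+50,x0:p[0]+67].min(2)
    n,_,s,ce=cv2.connectedComponentsWithStats((g>222).astype(np.uint8))
    out=[(ce[i]+[x0,y0],s[i,4],s[i,2],s[i,3]) for i in range(1,n) if s[i,4]>12]
    return out
def angle(c,uv,xc,zc=.038,R=.022):
    o,d=ray(c,[uv]); d=d[0]; a=d[0]**2+d[2]**2; q=np.array([o[0]-xc,o[2]-zc]); b=q[0]*d[0]+q[1]*d[2]
    t=(-b-np.sqrt(b*b-a*(q@q-R*R)))/a; P=o+t*d; return np.arctan2(P[0]-xc,P[2]-zc),P
if __name__=='__main__':
    if len(sys.argv)>1: st()
    c=snap('wrist'); L=comp(c)
    for l in L: print('white',l[0].round(1),l[1:])
    p=proj(c,[.5857,-.0546,.058])[0]
    mk=[l for l in L if 7<abs(l[0][0]-p[0])<30]
    xc=np.mean([onz(c,[l[0]],.052)[0][0] for l in mk]); print('xc',xc)
    for l in L:
        if abs(l[0][0]-p[0])<=7: 
            print('line angle',angle(c,l[0],xc))
E
python3 wheel.py
python3 - <<'E'
from h import *
c=snap('wrist')
h=cv2.cvtColor(c['pixels'],cv2.COLOR_RGB2HSV); m=cv2.inRange(h,(50,90,150),(85,255,255))
for k in cv2.findContours(m,0,1)[0]:
    a=cv2.contourArea(k)
    if 15<a<200: print('led',k.reshape(-1,2).mean(0),onz(c,[k.reshape(-1,2).mean(0)],.052)[0][:2].round(4))
m=cv2.inRange(h,(8,130,140),(26,255,255))
for k in cv2.findContours(m,0,1)[0]:
    if cv2.contourArea(k)>500:
        P=onz(c,k.reshape(-1,2),.06)[:,:2]*1000; print('st',k.reshape(-1,2).mean(0).round(),cv2.minAreaRect(P.astype(np.float32)))
q=cv2.imread('pics/w6.png')[:,:,::-1]; d=dict(c); 
h=cv2.cvtColor(q.copy(),cv2.COLOR_RGB2HSV); m=cv2.inRange(h,(50,90,150),(85,255,255))
for k in cv2.findContours(m,0,1)[0]:
    a=cv2.contourArea(k)
    if 15<a<3000: print('w6',k.reshape(-1,2).min(0),k.reshape(-1,2).max(0))
E
```

```text
white [311.6  69. ] (np.int32(67), np.int32(14), np.int32(5))
white [347.4  69. ] (np.int32(67), np.int32(14), np.int32(5))
white [329.5  89. ] (np.int32(42), np.int32(14), np.int32(3))
xc 0.5856378208165951
line angle (np.float64(-0.7229799460444976), array([ 0.57108214, -0.05455788,  0.05449642]))
led [102.         109.81818182] [0.5581 0.1234]
led [306.95454545 108.68181818] [ 0.5569 -0.0364]
led [203.54545455 109.04545455] [0.5575 0.0437]
st [108. 185.] ((499.513427734375, 122.62647247314453), (22.826820373535156, 70.03570556640625), 89.4940185546875)
st [206. 181.] ((501.42169189453125, 43.87983703613281), (22.45438575744629, 70.12454223632812), 89.54666900634766)
st [306. 180.] ((501.48455810546875, -35.50262451171875), (22.685686111450195, 69.83991241455078), 89.55924987792969)
w6 [402 126] [432 207]
w6 [218 126] [247 206]
w6 [415  98] [422 105]
w6 [322  98] [328 104]
w6 [228  97] [235 104]
```

{"api": "carry_out", "payload": {"plan": [[[3,-20,0,0,0,0,55],[5,-35,0,0,0,0,55],[5,-39,0,0,0,0,55],[5,-39,0,0,0,0,55],[5,-39,0,0,0,0,55],[0,0,20,0,0,0,55],[0,0,30,0,0,0,55],[0,0,30,0,0,0,55],[0,0,30,0,0,0,55],[0,0,20,0,0,0,55],[0,0,8,0,0,0,55],[0,0,0,0,0,0,55],[0,0,0,0,0,0,55]]]}}

```text
time_s: 55.82
ee_pos: [0.4881, 0.124, 0.0221]
eef_rot: [-3.141, -0.001, -0.006]
force: [-0.1, -0.2, -0.3]
grip_width: 0.0551
grip_force: 0.0
```

{"api": "carry_out", "payload": {"plan": [[[0,0,6,0,0,0,55],[0,0,0,0,0,0,30],[0,0,0,0,0,0,30],[0,0,0,0,0,0,30],[0,0,0,0,0,0,30],[0,0,0,0,0,0,30],[0,0,0,0,0,0,30],[1,0,0,0,0,0,30],[1,0,0,0,0,0,30],[1,0,0,0,0,0,30],[0,0,0,0,0,0,30],[0,0,0,0,0,0,30]]]}}

```text
time_s: 56.82
ee_pos: [0.4903, 0.1235, 0.0156]
eef_rot: [3.142, 0.001, -0.007]
force: [-7.0, -1.5, 11.0]
grip_width: 0.0354
grip_force: 50.0
```

{"api": "carry_out", "payload": {"plan": [[[1,0,0,0,0,0,30],[0,0,0,0,0,0,30],[0,0,0,0,0,0,30]]]}}

```text
time_s: 57.07
ee_pos: [0.4913, 0.1235, 0.0156]
eef_rot: [-3.142, 0.001, -0.007]
force: [-7.6, -0.2, 11.7]
grip_width: 0.0354
grip_force: 50.0
```

{"api": "carry_out", "payload": {"plan": [[[0.7,0,-0.5,0,0,0,30],[0,0,0,0,0,0,30],[0,0,0,0,0,0,30]]]}}

```text
time_s: 57.32
ee_pos: [0.492, 0.1235, 0.0156]
eef_rot: [3.142, 0.001, -0.007]
force: [-6.7, 0.1, 6.4]
grip_width: 0.0356
grip_force: 50.0
```

{"api": "carry_out", "payload": {"plan": [[[1,0,-0.3,0,0,0,30],[0,0,0,0,0,0,30],[0,0,0,0,0,0,30]]]}}

```text
time_s: 57.57
ee_pos: [0.4919, 0.1235, 0.0156]
eef_rot: [3.141, 0.004, -0.007]
force: [-11.5, -0.5, 8.2]
grip_width: 0.0354
grip_force: 50.0
```

{"api": "carry_out", "payload": {"plan": [[[-0.5,0,0,0,0,0,30],[0,0,0,0,0,0,55],[0,0,0,0,0,0,55],[0,0,0,0,0,0,55],[0,0,0,0,0,0,55],[0,0,-10,0,0,0,55],[0,0,-20,0,0,0,55],[0,0,-30,0,0,0,55],[0,0,-35,0,0,0,55],[0,0,-35,0,0,0,55],[-7,30,-10,0,0,0,0],[-7,38,0,0,0,0,0],[-7,38,0,0,0,0,0],[-5,38,0,0,0,0,0],[0,29,0,0,0,0,0],[0,0,0,0,0,0,0],[0,0,0,0,0,0,0]]]}}

```text
time_s: 58.98
ee_pos: [0.4658, -0.0504, 0.1566]
eef_rot: [3.142, -0.001, -0.01]
force: [-0.1, 0.3, -0.1]
grip_width: 0.0121
grip_force: 0.0
```

```bash
cat > bays.py <<'E'
from h import *
c=snap('wrist','last.png')
h=cv2.cvtColor(c['pixels'],cv2.COLOR_RGB2HSV); m=cv2.inRange(h,(50,90,150),(85,255,255))
for k in cv2.findContours(m,0,1)[0]:
    a=cv2.contourArea(k)
    if 15<a<200: print('led',onz(c,[k.reshape(-1,2).mean(0)],.052)[0][:2].round(4))
m=cv2.inRange(h,(8,130,140),(26,255,255))
for k in cv2.findContours(m,0,1)[0]:
    if cv2.contourArea(k)>500:
        P=onz(c,k.reshape(-1,2),.06)[:,:2]*1000; print('st',k.reshape(-1,2).mean(0).round(),np.round(cv2.minAreaRect(P.astype(np.float32))[0],1))
E
python3 bays.py; python3 wheel.py 1
```

```text
led [0.5582 0.1234]
led [0.5575 0.0436]
led [ 0.5568 -0.0364]
st [202. 185.] [501.2  43.9]
st [103. 184.] [503.5 122.8]
st [304. 184.] [501.9 -35.6]
{'time_s': 59.0333, 'qpos': [-0.184, 0.1319, 1.7635, 0.0002, 1.2455, 1.3947], 'ee_pos': [0.4659, -0.0494, 0.1565], 'eef_rot': [-3.1415, -0.0007, -0.0079], 'force': [0.6189, 0.1518, 0.0929], 'grip_width': 0.0075, 'grip_force': 0.0}
white [310.7  72. ] (np.int32(68), np.int32(14), np.int32(5))
white [346.5  72. ] (np.int32(66), np.int32(14), np.int32(5))
white [328.5  92. ] (np.int32(42), np.int32(14), np.int32(3))
xc 0.5856029178295787
line angle (np.float64(-0.7227551107024119), array([ 0.57105094, -0.05453449,  0.0544997 ]))
```

{"api": "carry_out", "payload": {"plan": [[[7,-30,0,0,0,0,55],[8,-35,0,0,0,0,55],[8,-29,0,0,0,0,55],[0,0,20,0,0,0,55],[0,0,30,0,0,0,55],[0,0,30,0,0,0,55],[0,0,30,0,0,0,55],[0,0,20,0,0,0,55],[0,0,10,0,0,0,55],[0,0,0,0,0,0,55],[0,0,0,0,0,0,55]]]}}

```text
time_s: 60.0
ee_pos: [0.4898, 0.0451, 0.0166]
eef_rot: [-3.142, -0.0, -0.006]
force: [-0.2, -0.7, 0.7]
grip_width: 0.055
grip_force: 0.0
```

{"api": "carry_out", "payload": {"plan": [[[0,0,0,0,0,0,30],[0,0,0,0,0,0,30],[0,0,0,0,0,0,30],[0,0,0,0,0,0,30],[0,0,0,0,0,0,30],[0,0,0,0,0,0,30],[1,0,0,0,0,0,30],[0.5,0,0,0,0,0,30],[0,0,0,0,0,0,30],[0,0,0,0,0,0,30]]]}}

```text
time_s: 60.83
ee_pos: [0.4905, 0.0444, 0.0168]
eef_rot: [3.142, 0.001, -0.007]
force: [-8.3, -1.6, 13.3]
grip_width: 0.0356
grip_force: 50.0
```

{"api": "carry_out", "payload": {"plan": [[[0.7,0,-0.5,0,0,0,30],[0,0,0,0,0,0,30],[0.7,0,0,0,0,0,30],[0,0,0,0,0,0,30],[0,0,0,0,0,0,30]]]}}

```text
time_s: 61.25
ee_pos: [0.491, 0.0444, 0.0168]
eef_rot: [3.142, 0.003, -0.007]
force: [-13.0, -0.6, 12.9]
grip_width: 0.0355
grip_force: 50.0
```

{"api": "carry_out", "payload": {"plan": [[[-0.8,0,0,0,0,0,30],[0,0,0,0,0,0,55],[0,0,0,0,0,0,55],[0,0,0,0,0,0,55],[0,0,0,0,0,0,55],[0,0,-10,0,0,0,55],[0,0,-20,0,0,0,55],[0,0,-30,0,0,0,55],[0,0,-35,0,0,0,55],[0,0,-35,0,0,0,55],[-7,30,-10,0,0,0,0],[-8,35,0,0,0,0,0],[-9,29,0,0,0,0,0],[0,0,0,0,0,0,0],[0,0,0,0,0,0,0],[0,0,0,0,0,0,0]]]}}

```text
time_s: 62.58
ee_pos: [0.4671, -0.0492, 0.1569]
eef_rot: [-3.142, -0.001, -0.007]
force: [0.6, -0.2, -0.2]
grip_width: 0.0184
grip_force: 0.0
```

```bash
python3 bays.py; python3 wheel.py 1
```

```text
led [0.5581 0.1234]
led [ 0.5567 -0.0364]
led [0.5575 0.0436]
st [305. 185.] [501.5 -35.3]
st [204. 185.] [502.6  43.9]
st [105. 185.] [503.5 122.8]
{'time_s': 62.6333, 'qpos': [-0.1822, 0.1346, 1.7599, 0.0001, 1.2468, 1.3949], 'ee_pos': [0.4671, -0.0488, 0.1567], 'eef_rot': [-3.1415, -0.0003, -0.0063], 'force': [-0.0846, 0.6012, 0.7377], 'grip_width': 0.0144, 'grip_force': 0.0}
white [311.6  74. ] (np.int32(67), np.int32(14), np.int32(5))
white [347.5  74. ] (np.int32(66), np.int32(14), np.int32(5))
white [329.6  93.5] (np.int32(55), np.int32(14), np.int32(4))
xc 0.5854559704616424
line angle (np.float64(-0.706166874268233), array([ 0.57117968, -0.0545959 ,  0.05473881]))
```

{"api": "carry_out", "payload": {"plan": [[[30,2,0,0,0,0,0],[35,2,0,0,0,0,0],[30,2,0,0,0,0,0],[15,0,0,0,0,0,0],[0,0,30,0,0,0,0],[0,0,30,0,0,0,0],[0,0,25,0,0,0,0],[0,0,20,0,0,0,0],[0,0,5,0,0,0,0],[0,0,0,0,0,0,0],[0,0,0,0,0,0,0]]]}}

```text
time_s: 63.6
ee_pos: [0.5775, -0.0557, 0.0474]
eef_rot: [3.141, -0.001, -0.006]
force: [-0.4, -0.2, 0.7]
grip_width: 0.0004
grip_force: 0.0
```

{"api": "carry_out", "payload": {"plan": [[[0,0,4,0,0,0,0],[0,0,4,0,0,0,0],[0,0,3,0,0,0,0],[0,0,2,0,0,0,0],[0,0,0,0,0,0,0],[0,0,0,0,0,0,0]]]}}

```text
time_s: 64.1
ee_pos: [0.5769, -0.0562, 0.0334]
eef_rot: [-3.142, 0.0, -0.007]
force: [0.1, -0.0, 0.7]
grip_width: 0.0003
grip_force: 0.0
```

{"api": "carry_out", "payload": {"plan": [[[0,-1,1,0,0,0,0],[0,0,1,0,0,0,0],[0,0,0,0,0,0,0],[0,0,0,0,0,0,0]]]}}

```text
time_s: 64.43
ee_pos: [0.5769, -0.0551, 0.0314]
eef_rot: [3.142, 0.0, -0.007]
force: [-0.8, -0.7, -0.6]
grip_width: 0.0002
grip_force: 0.0
```

{"api": "carry_out", "payload": {"plan": [[[0,0,1,0,0,0,0],[0,0,0,0,0,0,0],[0,0,0.5,0,0,0,0],[0,0,0,0,0,0,0],[0,0,0,0,0,0,0]]]}}

```text
time_s: 64.85
ee_pos: [0.5769, -0.0551, 0.0299]
eef_rot: [-3.142, 0.0, -0.007]
force: [0.3, 0.2, -0.4]
grip_width: 0.0003
grip_force: 0.0
```

{"api": "carry_out", "payload": {"plan": [[[0,0,0.7,0,0,0,0],[0,0,0,0,0,0,0],[0,0,0,0,0,0,0]]]}}

```text
time_s: 65.1
ee_pos: [0.5769, -0.0552, 0.0292]
eef_rot: [3.142, 0.0, -0.007]
force: [-0.2, -1.0, -0.1]
grip_width: 0.0007
grip_force: 0.0
```

{"api": "carry_out", "payload": {"plan": [[[0,0,0.7,0,0,0,0],[0,0,0,0,0,0,0],[0,0,0,0,0,0,0]]]}}

```text
time_s: 65.35
ee_pos: [0.5769, -0.0551, 0.0285]
eef_rot: [-3.142, 0.0, -0.007]
force: [0.1, 0.0, -0.7]
grip_width: 0.0002
grip_force: 0.0
```

{"api": "carry_out", "payload": {"plan": [[[0,0,1,0,0,0,0],[0,0,0,0,0,0,0],[0,0,0,0,0,0,0]]]}}

```text
time_s: 65.6
ee_pos: [0.5768, -0.0551, 0.0274]
eef_rot: [-3.142, 0.0, -0.007]
force: [-0.6, -0.2, 0.2]
grip_width: 0.0002
grip_force: 0.0
```

{"api": "carry_out", "payload": {"plan": [[[0,0,0.7,0,0,0,0],[0,0,0,0,0,0,0],[0,0,0,0,0,0,0]]]}}

```text
time_s: 65.85
ee_pos: [0.577, -0.0552, 0.027]
eef_rot: [3.142, -0.0, -0.007]
force: [-0.8, -0.6, 2.6]
grip_width: 0.0003
grip_force: 1.4
```

{"api": "carry_out", "payload": {"plan": [[[0,0,0.4,0,0,0,0],[0,0,0,0,0,0,0],[1.5,0,0,0,0,0,0],[1.5,0,0,0,0,0,0],[1.5,0,0,0,0,0,0],[1.5,0,0,0,0,0,0],[1.5,0,0,0,0,0,0],[1.5,0,0,0,0,0,0],[1.5,0,0,0,0,0,0],[1.5,0,0,0,0,0,0],[0,0,0,0,0,0,0]]]}}

```text
time_s: 66.77
ee_pos: [0.5895, -0.0553, 0.027]
eef_rot: [3.141, -0.001, -0.007]
force: [-0.2, 0.6, 6.4]
grip_width: 0.0007
grip_force: 3.1
```

```bash
python3 wheel.py 1
```

```text
{'time_s': 66.7667, 'qpos': [-0.1554, 0.5439, 1.535, 0.0, 1.0613, 1.4222], 'ee_pos': [0.5895, -0.0553, 0.027], 'eef_rot': [3.1414, -0.0013, -0.0068], 'force': [-0.2497, 0.627, 6.3764], 'grip_width': 0.0007, 'grip_force': 3.0866}
white [289.8 291.9] (np.int32(43), np.int32(9), np.int32(5))
white [355.1 291.9] (np.int32(24), np.int32(5), np.int32(5))
xc nan
  return _methods._mean(a, axis=axis, dtype=dtype,
  ret = ret.dtype.type(ret / rcount)
```

{"api": "carry_out", "payload": {"plan": [[[0,0,-5,0,0,0,0],[0,0,-20,0,0,0,0],[0,0,-30,0,0,0,0],[0,0,-35,0,0,0,0],[-30,0,-35,0,0,0,0],[-35,0,0,0,0,0,0],[-30,0,0,0,0,0,0],[-20,0,0,0,0,0,0],[0,0,0,0,0,0,0],[0,0,0,0,0,0,0]]]}}

```text
time_s: 67.65
ee_pos: [0.4766, -0.0545, 0.1487]
eef_rot: [3.141, -0.001, -0.007]
force: [-0.6, 0.2, -0.2]
grip_width: 0.0007
grip_force: 0.0
```

```bash
python3 wheel.py 1; python3 bays.py
```

```text
{'time_s': 67.65, 'qpos': [-0.1903, 0.1646, 1.7448, 0.0, 1.2311, 1.3876], 'ee_pos': [0.4766, -0.0545, 0.1487], 'eef_rot': [3.1414, -0.0011, -0.0071], 'force': [-0.6364, 0.2446, -0.1838], 'grip_width': 0.0007, 'grip_force': 0.0}
white [303.5  85.9] (np.int32(68), np.int32(14), np.int32(5))
white [340.3  86. ] (np.int32(68), np.int32(14), np.int32(5))
white [321.7  89.1] (np.int32(70), np.int32(15), np.int32(5))
xc 0.5855658800245753
line angle (np.float64(-0.1386057052972265), array([ 0.58252631, -0.05453053,  0.05978901]))
led [ 0.5566 -0.0364]
led [0.5574 0.0435]
led [0.558  0.1234]
st [298. 199.] [501.5 -35.2]
st [195. 199.] [502.6  43.9]
st [ 94. 199.] [503.4 122.8]
st [537.   4.] [ 637.9 -204.5]
```

{"api": "carry_out", "payload": {"plan": [[[30,0,0,0,0,0,0],[35,0,0,0,0,0,0],[30,0,0,0,0,0,0],[12,0,0,0,0,0,0],[0,0,30,0,0,0,0],[0,0,30,0,0,0,0],[0,0,30,0,0,0,0],[0,0,20,0,0,0,0],[0,0,6,0,0,0,0],[0,0,0,0,0,0,0],[0,0,0,0,0,0,0]]]}}

```text
time_s: 68.67
ee_pos: [0.5846, -0.0552, 0.0327]
eef_rot: [3.142, -0.001, -0.007]
force: [0.3, 0.0, -0.2]
grip_width: 0.0004
grip_force: 0.0
```

{"api": "carry_out", "payload": {"plan": [[[0,0,3,0,0,0,0],[0,0,2,0,0,0,0],[0,0,0.7,0,0,0,0],[0,0,0.4,0,0,0,0],[0,0,0,0,0,0,0],[0,0,0,0,0,0,0]]]}}

```text
time_s: 69.17
ee_pos: [0.5844, -0.0553, 0.027]
eef_rot: [3.141, -0.002, -0.007]
force: [0.5, 0.8, 6.4]
grip_width: 0.0007
grip_force: 2.9
```

{"api": "carry_out", "payload": {"plan": [[[1,0,0,0,0,0,0],[1,0,0,0,0,0,0],[1,0,0,0,0,0,0],[0,0,0,0,0,0,0],[0,0,0,0,0,0,0],[0,0,-5,0,0,0,0],[0,0,-20,0,0,0,0],[0,0,-30,0,0,0,0],[0,0,-35,0,0,0,0],[-30,0,-35,0,0,0,0],[-35,0,0,0,0,0,0],[-30,0,0,0,0,0,0],[-20,0,0,0,0,0,0],[0,0,0,0,0,0,0],[0,0,0,0,0,0,0]]]}}

```text
time_s: 70.42
ee_pos: [0.4746, -0.0545, 0.1484]
eef_rot: [3.141, -0.001, -0.007]
force: [0.7, -0.2, 0.5]
grip_width: 0.0
grip_force: 0.0
```

```bash
python3 wheel.py 1; python3 bays.py
python3 - <<'E'
from h import *
c=snap('side')
for b in blobs(c,'orange',.088,60)+blobs(c,'green',.052,60): print(*b)
E
```

```text
{'time_s': 70.4167, 'qpos': [-0.1911, 0.1601, 1.7507, 0.0, 1.2294, 1.3868], 'ee_pos': [0.4746, -0.0545, 0.1484], 'eef_rot': [3.1414, -0.0014, -0.0071], 'force': [0.6598, -0.2386, 0.5494], 'grip_width': 0.0, 'grip_force': 0.0}
white [303.7  83. ] (np.int32(68), np.int32(14), np.int32(5))
white [321.9  81.5] (np.int32(59), np.int32(15), np.int32(4))
white [340.3  83. ] (np.int32(68), np.int32(14), np.int32(5))
xc 0.5856231795700598
line angle (np.float64(-0.00011789973648946671), array([ 0.58562059, -0.05470503,  0.06      ]))
led [0.558  0.1235]
led [ 0.5567 -0.0364]
led [0.5574 0.0436]
st [298. 197.] [501.8 -35.3]
st [195. 197.] [502.5  43.9]
st [ 94. 197.] [503.4 122.8]
[296. 339.] 132.0 504.3 439.4 75.4 15.7 -89.0
[325. 265.] 105.5 496.6 157.4 67.2 22.6 -0.5
[330. 249.] 89.0 496.2 80.2 66.5 22.9 -0.1
[336. 233.] 75.0 495.9 3.1 66.1 22.1 0.2
[382. 230.] 186.5 388.7 -136.0 151.5 111.5 88.6
[381. 215.] 65.0 384.9 -181.2 68.5 24.2 -0.6
```

```bash
python3 -c "
from station import ctrl
print(ctrl.hand_in())"
```

```text
the job is handed in; nothing more can be done
None
```

The job is handed in, with every step done in the order you asked: cover on the black mat, both charged packs on the green mat, three empty packs home in their bays, and wheel line at the marks; I judged the clicks from positions and push force, since the ball readings aren't available.

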